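Load the nest and set the push-to-turn clamp selector

ROBOT

A 7-joint arm with a two-finger parallel gripper is mounted at the origin on the work surface. World frame = base frame: x ahead of the robot, y to its left, z up, the work surface at z = 0. Lengths are in m, angles in rad, forces in N, time in s.
With the tool pointing down it reaches from about 0.425 to 0.875 m from the base axis. Payload 4.7 kg.
Tool frame: the origin (TCP) lies between the finger pads; the fingertips stand 25 mm ahead of it and the grasp point (between the pads) lies 6 mm ahead of it; x points along the fingers, y is the direction in which the jaws open and shut, and the axes are right-handed (so a half turn about x gives the same grasp; the last joint's range is limited). The gripper opens to 87 mm and grips with 3 to 60 N. Pads are 19 mm wide; open, the fingers measure 117 mm over their backs; the gripper's body (75 mm by 190 mm) begins 51 mm behind the grasp point.
Start: joints at [-1.193, 0.321, -0.07, 1.45, 0.023, 1.371, -0.057], TCP at [0.231, 0.607, 0.248] pointing down, gripper open.
Joint ranges: [-2.86, 2.86], [-0.3, 2.09], [-1.38, 1.24], [0.06, 2.45], [-1.56, 4.7], [0.09, 2.05], [-2.69, 2.69]. Speed limits (rad/s): [2.57, 2.57, 3.14, 3.14, 3.14, 3.14, 3.14].

INTERFACE

Orientations are given as a rotation vector (axis times angle).
In Python, from station import robot gives the robot as it stands.
- The arm moves only by the tool play_rows, never from a script. Its argument "commands" is a list of rows, each a list of 7 numbers: the closure, from 0 (fully open) to 1 (shut), then the shift along the tool's x, y, z in cm, then the turn, a rotation vector about the tool's x, y, z in rad. A call has 1 to 12 rows; each row is the pose to reach, as a shift and turn from the pose measured when the call began, along the tool's axes at that moment; what a row does not reach only later rows make up. A row lasts 1/10 s, in which the tool goes at most 50 mm and 8.59 degrees, less where a joint would pass 70% of its speed; a pose out of reach is approached as far as the arm can. A call with a gripper value outside its range is refused whole. The fingers move at their own pace and stop on an object; the grip force is fixed at half the most. Time passes only in rows, so rows that repeat a pose let the fingers close. It gives the time, the measured TCP pose, the force and the opening at its end, in the units of the state.
- robot.observe(): the state, without advancing time (a new reading comes with each control period).
- robot.get_image(name): name is "scene" or "top"; returns a dict with "image" (420x560x3 uint8, red, green, blue), "intrinsics" (3x3 intrinsics, pixels), "k1" (the pictures are not rectified: a ray, as slopes to the right and down, at radius r is drawn at 1 + k1 r^2 times it, then the intrinsics apply), "eye" and "orientation" of the camera in the world. Camera axes: x right, y up, looking along -z (the intrinsics and any distortion apply to the point x, -y, -z); pixel columns grow to the right and rows downward; lengths in m; the calibration is good to about 2 mm. A picture is of the moment at which its call begins. There is no depth.
- robot.hand_in(): hands the job in, once; it reports no verdict.
The state is a dict: "clock": time; "q": joint angles; "joint_vel": joint speeds; "effort": joint torques, N m; "eef_pos": TCP position; "orientation": TCP orientation; "force": force on the tool from outside, world axes, zero at the start; "torque": the same for the moment, N m; "finger_gap": opening from 0.0 (shut) to 1.0 (fully open).
Only numpy, scipy, OpenCV 4.12 (cv2) and the standard library are available. Lean on these libraries where they do the work, as an engineer would, in place of code of your own. Each camera call takes 0.05 s, during which the arm holds its last target.

TASK

Finish the stack in the fixture nest: lay the flat spacer ring on the core that is already there, then the hubbed cap, hub up, on the spacer, both squarely down between the four pillars. Only then push the selector knob in, turn it clockwise out of its idle arc to the middle (clamp) position, where the strap swings over the stack, and let the knob spring fully out and latch there. Leave the oil bottle, wrench and brass bush standing or lying where they are.

Things in the scene. Friction and masses are not known exactly. Their poses are not given: they have to be found in the camera images.
- nest_seat (a point): centre of the pocket floor of the fixed fixture nest, on top of its dark steel base plate 12 mm thick (x -55 to 99, y -55 to 55 mm). Z up. Four steel pillars 16 mm thick, 46 mm high (top 8 mm coned), axes at (+-26, +-26) mm, leave a round pocket 58 mm across, with 36 mm gaps between pillars towards +-x and +-y for fingers. The clamp post, 28 mm thick, stands at x = 77 mm
- strap (a joint): swing (rad) of the steel clamp strap on the nest's post: a bar 90 mm long, 22 mm wide, underside 66 mm and pivot top 88 mm above nest_seat. Driven by the selector: strap = 1.6 x dial. At 0 to 0.56 it stands open, off to the nest's +y side; at 1.92 it lies over the stack, 4 mm above the cap's hub; beyond that it has gone past
- core_mid (a point): centre of the core, a plain aluminium cylinder 54 mm diameter, 24 mm high, already standing in the pocket; z along its axis. It stays there
- spacer_mid (a point): centre of the loose spacer, a flat steel ring 54 mm outside, 34 mm bore, 10 mm thick, lying flat on the bench at the start; z along its axis. Seated, it lies 29 mm above nest_seat
- cap_hub (a point): centre of the hub of the loose cap, a steel disc 54 mm diameter and 10 mm thick with a square hub, 22 x 22 mm (faces across x and y) and 18 mm high, on top; on the axis, 9 mm above the disc's top face, 19 mm above its underside; z points up out of the hub. It lies hub up at the start. Seated, this point is 53 mm above nest_seat
- dial_grip (a point): grip point of the selector knob: on its axis, 12 mm below the top of its black bar grip, which is 14 mm thick (y), 44 mm long (x) and stands 42 mm above a round skirt 48 mm across. The frame turns with the knob: z is the axis, out of the panel, leaning 0.6 rad from vertical; x is along the bar to the white mark; a steel lug at each end of x on the skirt. Pushing in goes along -z
- console: fixed grey control box on a pedestal that carries the knob. Origin on the bench; panel centre 125 mm above it; the panel, 160 x 170 mm, leans 0.6 rad towards this frame's -x. With the knob out, dial_grip is 51 mm above the panel and 34 mm above the notched bezel ring (inner radius 26, outer 43 mm). 30 mm high guard rails along the sides, inner faces 72 mm from the knob's axis
- dial (a joint): turn of the knob (rad), growing CLOCKWISE seen from outside (right-handed about -z of dial_grip). 0 to 0.35: idle arc, turns freely; 1.2: middle (clamp) position; 1.9: last position, too far. When out, the lugs sit in bezel notches and the knob turns only within the idle arc or +-0.10 about a position. To leave a notch push in 7 mm or more and keep it in while turning. Friction 0.06 N m
- dial_push (a joint): how far the knob is pushed in (m): 0 out (latched), 0.007 or more frees the turning, 0.012 hard stop (aim for 0.0095). Spring: 4 N to start, 10 N at 0.0095. If let go between notches the lugs catch under the bezel and the knob stays about 0.007 in; within 0.10 rad of a position it springs out
- oil: bystander: white oil bottle, 48 mm diameter, 140 mm tall; origin under its centre
- wrench: bystander: steel wrench lying flat, 170 mm long (x), 38 mm at its widest, 8 mm thick; origin under its middle
- bush: bystander: brass flanged bush standing, 34 mm diameter at the foot, 40 mm tall; origin under its centre
- cap: the cap (see cap_hub); origin under the centre of its disc
- spacer: the spacer (see spacer_mid); origin under its centre
There are look-alikes about, which are no part of the job. Leave any black or brown look-alike of the cap alone.

How it is judged:
On the way, in this order (a step that is already met when the one before it is completed fails the run):
1. the spacer lies flat on the core between the pillars, the selector still in its idle arc (z of spacer_mid in the frame of nest_seat between 0.0265 and 0.0315 m and horizontal distance between each of spacer_mid, core_mid and nest_seat below 0.005 m and angle between each of spacer_mid, core_mid's own z axis and vertical below 0.08 rad and z of core_mid in the frame of nest_seat between 0.0095 and 0.0145 m and value of joint dial below 0.6 rad), for 0.2 s.
2. the cap lies flat on the spacer, hub up, the selector still in its idle arc (all of step 1 and z of cap_hub in the frame of nest_seat between 0.0505 and 0.0555 m and horizontal distance between cap_hub and nest_seat below 0.005 m and angle between cap_hub's own z axis and vertical below 0.08 rad), for 0.2 s.
3. the knob is pushed in while it still stands in its idle arc (value of joint dial_push above 0.006 m and value of joint dial below 0.5 rad), for 0.05 s.
At the end, for the whole second after the job is handed in: core, spacer and cap are stacked in the pocket at rest, each within 5 mm of the pocket axis, within 2.5 mm of its seated height and level within 0.08 rad; the selector is latched in its middle position (1.2 +- 0.13 rad), out to within 2 mm, with the strap over the stack (z of core_mid in the frame of nest_seat between 0.0095 and 0.0145 m and horizontal distance between each of core_mid, spacer_mid, cap_hub and nest_seat below 0.005 m and angle between each of core_mid, spacer_mid, cap_hub's own z axis and vertical below 0.08 rad and z of spacer_mid in the frame of nest_seat between 0.0265 and 0.0315 m and z of cap_hub in the frame of nest_seat between 0.0505 and 0.0555 m and value of joint dial between 1.07 and 1.33 rad and value of joint dial_push below 0.002 m and value of joint strap between 1.7 and 2.14 rad and linear speed of each of cap, spacer below 0.02 m/s); the robot touches nothing.
It fails at once if the oil bottle is shifted more than 30 mm or lifted (distance of oil from where it was at the start of the episode above 0.03 m).
It fails at once if the wrench is shifted more than 30 mm or lifted (distance of wrench from where it was at the start of the episode above 0.03 m).
It fails at once if the brass bush is shifted more than 30 mm or lifted (distance of bush from where it was at the start of the episode above 0.03 m).
It fails at once if the oil bottle or the bush is tipped over (angle between any of oil, bush's own z axis and vertical above 0.4 rad).
It also fails if it takes over 64 s, if anything falls off the work surface, if the arm or the gripper's body presses on something with over 40 N, if the wrist force passes 120 N, or if a joint passes its speed limit or range.

## Working session

There is one attempt and no reset: what is moved stays moved. The work goes in short steps, Python scripts to look and compute and a tool call to move; the robot and the scene stay as the last step left them, time stands still between calls to the robot, and variables do not carry over. Pictures are saved under pics/ and viewed, and the job is handed in when it is done.

Besides the shell and the picture viewer there is one more tool, called after "Request:" as name([rows], argument=value, ...), one row to a line, values as JSON. play_rows: Moves the arm, as the interface text tells. Its arguments: {"type":"object","properties":{"commands":{"type":"array"}},"required":["commands"]}

```bash
ls; mkdir -p pics
python3 - <<'E'
from station import robot
import cv2
print(robot.observe())
for n in ["scene","top"]:
    d=robot.get_image(n)
    cv2.imwrite(f"pics/{n}0.png",d["image"][:,:,::-1])
    print(n,{k:v for k,v in d.items() if k!="image"})
E
```

```text
pics
{'clock': 0.0, 'q': array([-1.19290083,  0.32183814, -0.0700576 ,  1.45165343,  0.02259521,
        1.37079345, -0.05690722]), 'joint_vel': array([-0.00015366, -0.00036734, -0.00118768,  0.00120397, -0.00183597,
       -0.00030038,  0.0015463 ]), 'effort': array([ 3.26587924e-04, -4.91282916e+01, -4.03997898e-01, -3.12536466e+01,
       -6.40934589e-02,  4.35192743e-02,  1.79311501e-04]), 'eef_pos': array([0.23116746, 0.60697376, 0.24646225]), 'orientation': array([ 0.28396049,  1.55212858, -0.286943  ]), 'force': array([ 0.00966835,  0.27789022, -0.99578631]), 'torque': array([ 0.00598455, -0.01552658,  0.02060326]), 'finger_gap': 0.9965666097787294}
scene {'intrinsics': array([[490.04493219,   0.        , 280.63230688],
       [  0.        , 490.04493219, 213.34574828],
       [  0.        ,   0.        ,   1.        ]]), 'k1': -0.0028592144012230154, 'eye': array([ 1.35021974, -0.49862827,  0.6972688 ]), 'orientation': array([0.91012834, 0.53380432, 0.91958286])}
top {'intrinsics': array([[491.38638948,   0.        , 280.54579039],
       [  0.        , 491.38638948, 202.02359493],
       [  0.        ,   0.        ,   1.        ]]), 'k1': -0.07146691549845613, 'eye': array([ 0.45751965, -0.01607571,  1.29204427]), 'orientation': array([ 0.05662277, -0.09629305, -1.56841697])}
```

View pics/scene0.png

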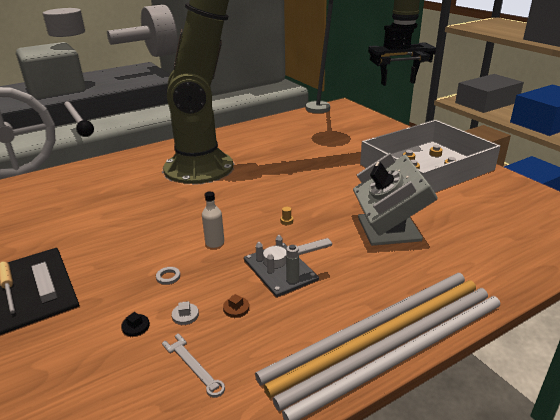

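View pics/top0.png

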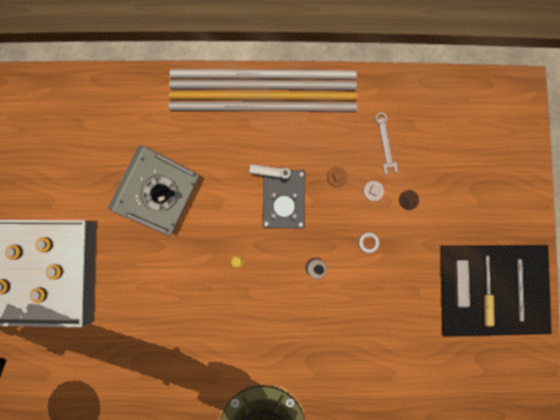

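```bash
cat > h.py <<'E'
import numpy as np, cv2
from scipy.spatial.transform import Rotation as R
from station import robot
def get(n):
    return robot.get_image(n)
def ray(d,u,v):
    K=d["intrinsics"];k=d["k1"]
    pd=np.array([[[u,v]]],float)
    p=cv2.undistortPoints(pd,K,np.array([k,0,0,0,0.]))[0,0]
    r=R.from_rotvec(d["orientation"]).apply([p[0],-p[1],-1.])
    return d["eye"],r
def cast(d,u,v,z):
    e,r=ray(d,u,v); return e+r*(z-e[2])/r[2]
def proj(d,P):
    c=R.from_rotvec(d["orientation"]).inv().apply(np.atleast_2d(P)-d["eye"])
    x=c[:,0]/-c[:,2]; y=-c[:,1]/-c[:,2]; f=1+d["k1"]*(x*x+y*y)
    K=d["intrinsics"]
    return np.c_[K[0,0]*x*f+K[0,2],K[1,1]*y*f+K[1,2]]
def tri(d1,p1,d2,p2):
    e1,r1=ray(d1,*p1);e2,r2=ray(d2,*p2)
    r1/=np.linalg.norm(r1);r2/=np.linalg.norm(r2)
    t=np.linalg.lstsq(np.c_[r1,-r2],e2-e1,rcond=None)[0]
    a=e1+t[0]*r1;b=e2+t[1]*r2
    return (a+b)/2,np.linalg.norm(a-b)
def crop(d,name,u0,v0,u1,v1,s):
    im=d["image"][v0:v1,u0:u1,::-1]
    cv2.imwrite(f"pics/{name}.png",cv2.resize(im,None,fx=s,fy=s,interpolation=cv2.INTER_CUBIC))
E
python3 - <<'E'
from h import *
import pickle
t=get("top");s=get("scene");pickle.dump((t,s),open("im0.pkl","wb"))
crop(t,"t_a",230,100,430,250,4)
crop(t,"t_b",100,130,220,250,5)
crop(s,"s_b",340,130,460,250,5)
crop(s,"s_a",110,200,350,330,3)
E
```

```text
(no output)
```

View pics/t_a.png

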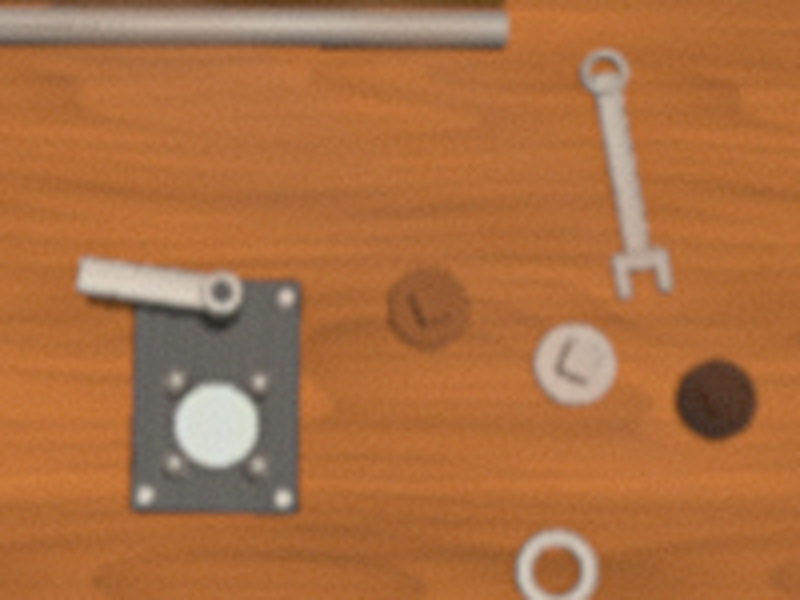

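View pics/t_b.png

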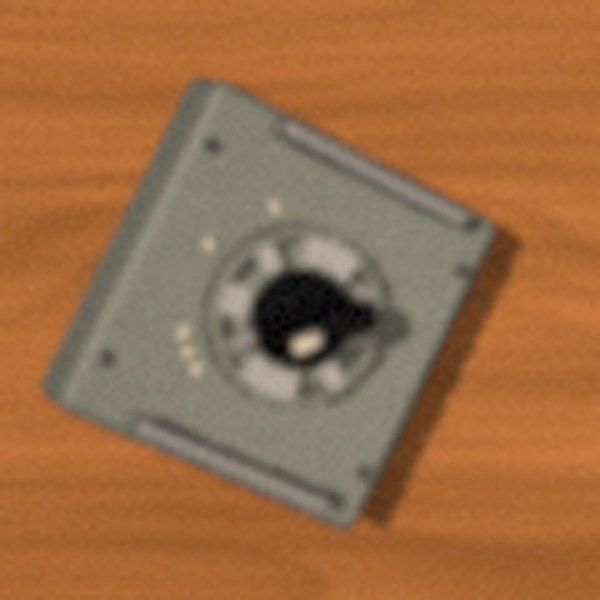

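View pics/s_b.png

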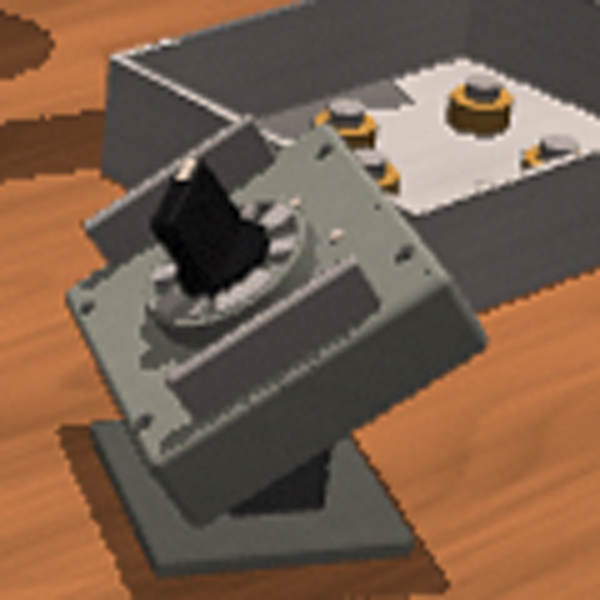

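View pics/s_a.png

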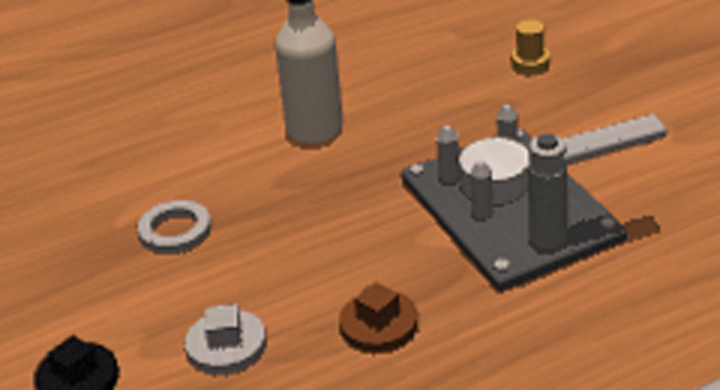

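```bash
cat > seg.py <<'E'
from h import *
def blobs(d,box,f,s=4):
    u0,v0,u1,v1=box
    im=cv2.resize(d["image"][v0:v1,u0:u1],None,fx=s,fy=s,interpolation=cv2.INTER_CUBIC)
    hsv=cv2.cvtColor(im,cv2.COLOR_RGB2HSV).astype(int)
    m=f(hsv).astype(np.uint8)*255
    cs,_=cv2.findContours(m,cv2.RETR_CCOMP,cv2.CHAIN_APPROX_NONE)
    out=[]
    for c in cs:
        if cv2.contourArea(c)<60*s*s/16: continue
        (x,y),_r=cv2.minEnclosingCircle(c)
        e=cv2.fitEllipse(cv2.convexHull(c)) if len(c)>10 else None
        out.append((cv2.contourArea(c)/s/s,(e[0][0]+.5)/s-.5+u0,(e[0][1]+.5)/s-.5+v0,e[1][0]/s,e[1][1]/s,e[2]))
    return out
E
python3 - <<'E'
from seg import *
import pickle
t,s=pickle.load(open("im0.pkl","rb"))
def show(n,d,box,f,z):
    for b in blobs(d,box,f):
        print(n,np.round(b,2),np.round(cast(d,b[1],b[2],z)*1000,1))
g=lambda h:(h[...,1]<90)&(h[...,2]>120)
show("spacer T",t,(350,225,390,262),g,.010)
show("cap T",t,(355,170,392,208),g,.010)
show("core T",t,(270,190,300,222),lambda h:(h[...,1]<60)&(h[...,2]>190),.036)
show("spacer S",s,(150,260,185,290),g,.010)
show("cap S",s,(168,295,205,328),g,.010)
show("core S",s,(258,243,290,262),lambda h:(h[...,1]<60)&(h[...,2]>170),.036)
show("plate T",t,(255,150,320,235),lambda h:(h[...,1]<110)&(h[...,2]<120),.012)
E
```

```text
spacer T [330.19 368.6  242.26  20.6   20.85 115.78] [ 477.3 -279.3   10. ]
spacer T [115.56 368.59 242.21  12.07  12.58 171.3 ] [ 477.5 -279.3   10. ]
cap T [313.41 373.14 190.63  20.11  20.31 129.18] [ 613.6 -293.8   10. ]
cap T [ 12.41 385.4  171.04   3.56   6.31 171.14] [ 666.3 -327.8   10. ]
core T [291.25 283.66 205.82  19.4   19.62 117.12] [570.5 -55.8  36. ]
spacer S [272.41 167.43 273.82  14.7   24.46  77.92] [ 479.3 -280.1   10. ]
spacer S [115.94 167.5  273.66   9.66  16.07  78.46] [ 478.8 -279.7   10. ]
cap S [394.44 184.27 311.27  20.19  26.92  76.78] [ 612.9 -293.7   10. ]
cap S [ 86.09 184.73 309.87  13.39  15.32  30.43] [ 609.5 -291.4   10. ]
core S [  5.47 288.26 247.93   2.93   4.65 167.55] [574.1 -20.6  36. ]
core S [208.56 274.5  252.44  13.64  23.07  88.11] [571.7 -55.9  36. ]
plate T [  9.06 284.95 172.42   3.39   3.77 157.19] [661.  -60.1  12. ]
plate T [2137.25  281.95  198.77   63.23   84.5    93.46] [591.2 -52.2  12. ]
plate T [ 26.22 300.34 224.1    5.74   6.19 178.45] [ 524.8 -100.1   12. ]
plate T [ 20.97 294.3  215.85   5.17   6.03 150.04] [546.4 -84.4  12. ]
plate T [420.31 282.16 207.23  22.65  27.97  46.08] [568.9 -52.7  12. ]
plate T [ 21.34 294.57 194.71   5.25   5.7   37.22] [601.9 -85.3  12. ]
plate T [ 22.38 273.41 194.39   5.33   5.91  57.04] [602.7 -29.8  12. ]
plate T [ 26.25 301.   173.94   5.64   6.32  15.94] [ 657.1 -102.4   12. ]
```

Run:
```python
from seg import *
import pickle
t,s=pickle.load(open("im0.pkl","rb"))
# plate outline from top
u0,v0,u1,v1=255,160,312,236
S=6
im=cv2.resize(t["image"][v0:v1,u0:u1],None,fx=S,fy=S,interpolation=cv2.INTER_CUBIC)
hsv=cv2.cvtColor(im,cv2.COLOR_RGB2HSV).astype(int)
m=((hsv[...,1]<110)).astype(np.uint8)*255
# edges: left, right, bottom lines -> subpixel crossings of saturation
def pix(x,y): return ((x+.5)/S-.5+u0,(y+.5)/S-.5+v0)
L=[];Rr=[];B=[]
for r in range(200,400,10):
    xs=np.where(m[r]>0)[0]
    L.append(cast(t,*pix(xs[0],r),.012)); Rr.append(cast(t,*pix(xs[-1],r),.012))
for c in range(80,260,10):
    ys=np.where(m[:,c]>0)[0]; B.append(cast(t,*pix(c,ys[-1]),.012))
for n,a in(("L",L),("R",Rr)):
    a=np.array(a);p=np.polyfit(a[:,0],a[:,1],1);print(n,"yaw",p[0],"y at x=.57",np.polyval(p,.57))
a=np.array(B);p=np.polyfit(a[:,1],a[:,0],1);print("B yaw",-p[0],"x at y=-.056",np.polyval(p,-.056))
# pillar tips (bright) both views
g=lambda h:(h[...,1]<70)&(h[...,2]>110)
for b in blobs(t,(268,188,302,224),lambda h:(h[...,2]>125)&(h[...,1]<80),6): print("T",np.round(b,2),np.round(cast(t,b[1],b[2],.057)*1000,1))
# bush, oil
for b in blobs(t,(225,250,250,275),lambda h:(h[...,0]>20)&(h[...,0]<35)&(h[...,1]>120)&(h[...,2]>120)): print("bush",np.round(b,2),np.round(cast(t,b[1],b[2],.04)*1000,1))
for b in blobs(t,(300,250,335,285),lambda h:(h[...,1]<90)): print("oil",np.round(b,2),np.round(cast(t,b[1],b[2],.09)*1000,1))
crop(t,"t_cap",355,170,395,210,15); crop(s,"s_cap",165,292,205,328,15)
```

```text
L yaw -0.018173007151727393 y at x=.57 -0.0020183643125038023
R yaw -0.01450390862934459 y at x=.57 -0.10958813650085869
B yaw -0.018465623243536452 x at y=-.056 0.5158351286972983
T [  5.46 300.05 222.7    2.55   3.89  76.51] [526.  -96.4  57. ]
T [ 14.81 294.22 215.76   4.31   4.75 153.16] [543.5 -81.8  57. ]
T [ 14.47 273.08 215.16   4.22   4.6  135.61] [544.9 -28.5  57. ]
T [374.85 283.61 205.85  22.05  22.16 172.94] [568.5 -55.1  57. ]
T [ 14.71 294.41 194.88   4.43   4.54  40.25] [596.4 -82.4  57. ]
T [ 15.79 273.4  194.42   4.51   4.95  51.22] [597.5 -29.2  57. ]
bush [ 64.78 236.55 261.39   9.25   9.55  27.16] [428.7  63.6  40. ]
oil [290.16 315.79 268.15  18.76  20.23 123.86] [ 413.4 -132.3   90. ]
```

View pics/t_cap.png

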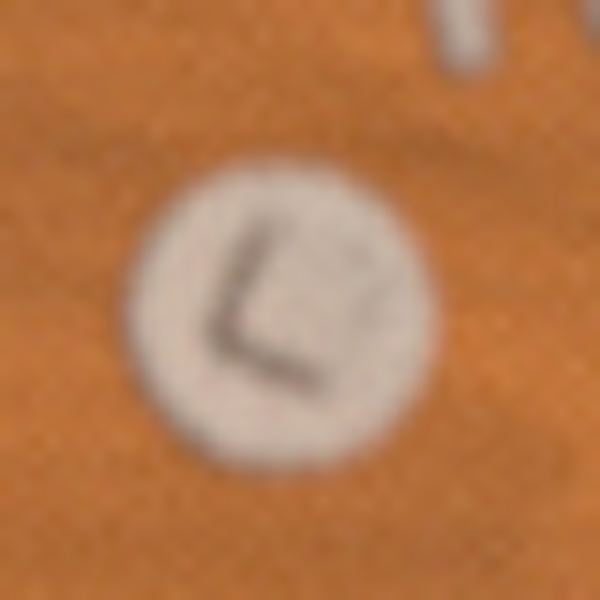

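View pics/s_cap.png

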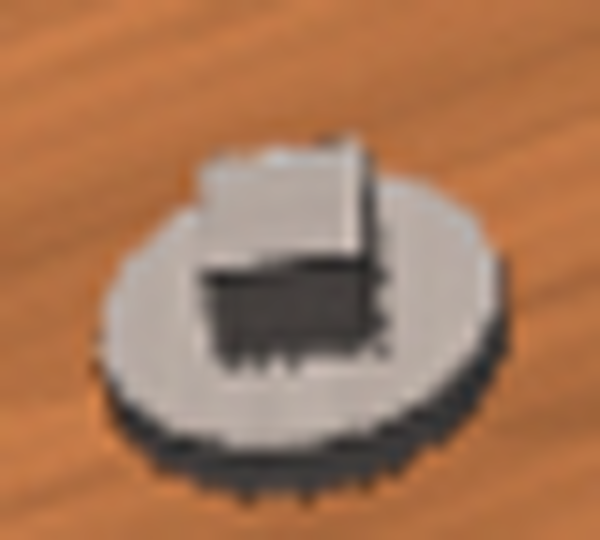

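Run:
```python
from seg import *
import pickle
t,s=pickle.load(open("im0.pkl","rb"))
P=lambda x,y:((x+.5)/15-.5+355,(y+.5)/15-.5+170)
Q=lambda x,y:((x+.5)/15-.5+165,(y+.5)/15-.5+292)
a,b,c=[cast(t,*P(*p),.012) for p in((265,215),(215,335),(325,385))]
for v in(a-b,c-b): print("T hub dir",np.degrees(np.arctan2(v[1],v[0])),np.linalg.norm(v))
k=[cast(s,*Q(*p),.028) for p in((200,265),(365,255),(358,145),(205,160))]
for i in range(4):
    v=k[(i+1)%4]-k[i];print("S top",np.degrees(np.arctan2(v[1],v[0])),np.linalg.norm(v))
print(np.mean(k,0))
# console: common points. T crop (100,130)x5 ; S crop (340,130)x5
T=lambda x,y:((x+.5)/5-.5+100,(y+.5)/5-.5+130)
S=lambda x,y:((x+.5)/5-.5+340,(y+.5)/5-.5+130)
crop(t,"t_k",130,160,190,220,12); crop(s,"s_k",360,140,440,220,10)
```

```text
T hub dir -23.551089106712794 0.02329338304455802
T hub dir -114.40558091584991 0.021306918048742556
S top 62.32510979759718 0.021652720477660554
S top 160.07046744783398 0.021888817618367553
S top -114.39872520354857 0.020359886979610265
S top -23.151410501835272 0.020589715627933557
[ 0.61486951 -0.29411817  0.028     ]
```

View pics/t_k.png

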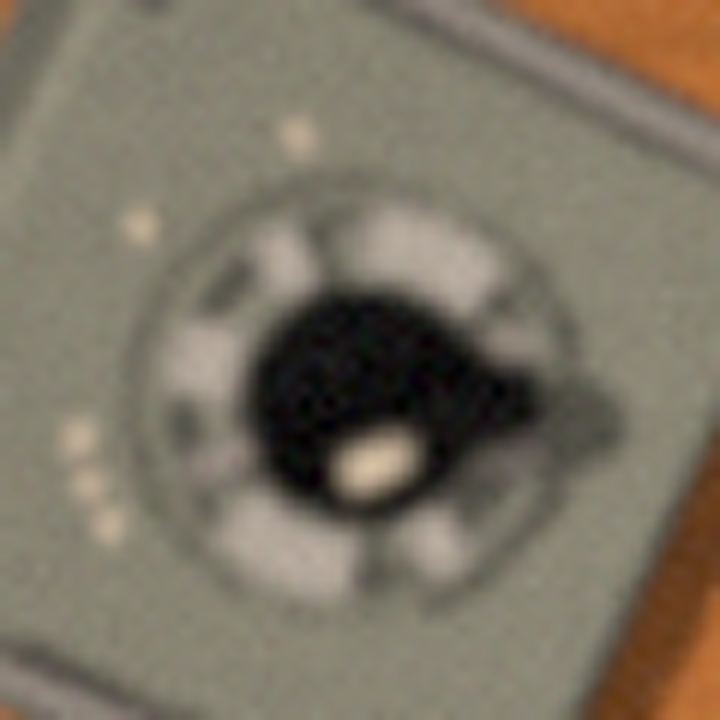

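View pics/s_k.png

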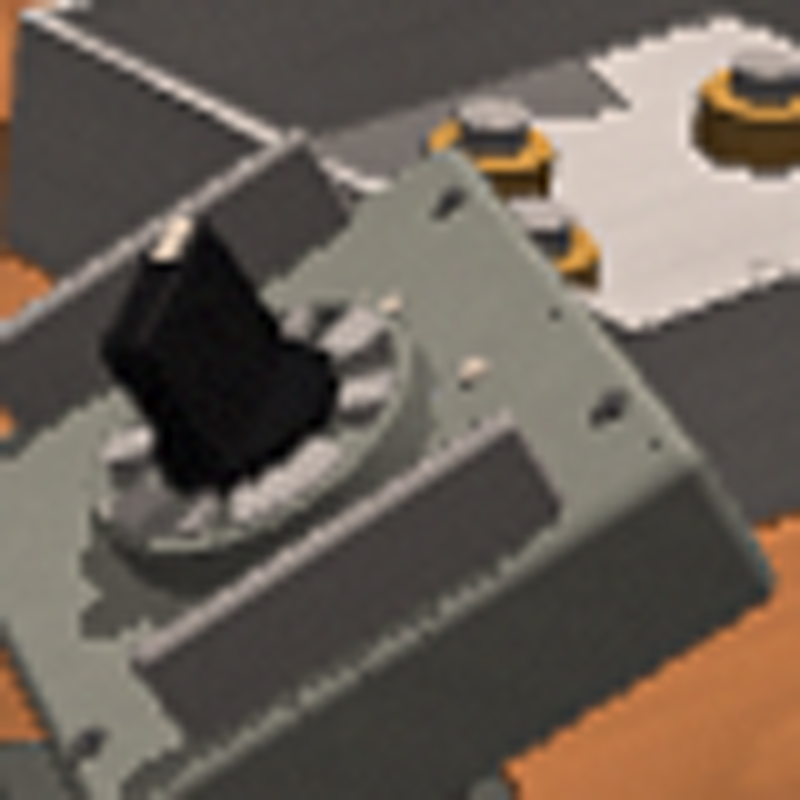

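Run:
```python
from seg import *
import pickle
t,s=pickle.load(open("im0.pkl","rb"))
B=lambda x,y:((x+.5)/5-.5+100,(y+.5)/5-.5+130)
K=lambda x,y:((x+.5)/12-.5+130,(y+.5)/12-.5+160)
S=lambda x,y:((x+.5)/10-.5+360,(y+.5)/10-.5+140)
pts={"mark":(K(375,462),S(175,238)),"d12":(K(142,228),S(475,368)),"d19":(K(298,137),S(388,303)),
"scA":(B(212,145),S(610,405)),"scB":(B(108,357),S(450,203)),"scC":(B(462,270),S(90,742)),"scD":(B(365,472),((85.5)/5-.5+340,(305.5)/5-.5+130))}
W={}
for n,(p,q) in pts.items():
    X,e=tri(t,p,s,q);W[n]=X;print(n,np.round(X*1000,1),round(e*1000,2))
A=np.array([W[n] for n in("scA","scB","scC","scD")])
n=np.linalg.svd(A-A.mean(0))[2][2];n*=np.sign(n[2]);print("n",n,"lean",np.arccos(n[2]),"psi",np.degrees(np.arctan2(-n[1],-n[0])), A.mean(0))
for a,b in(("scC","scA"),("scD","scB"),("scB","scA"),("scD","scC")):
    v=W[b]-W[a];print(a,b,np.degrees(np.arctan2(v[1],v[0])),np.linalg.norm(v),v)
```

```text
mark [574.6 227.6 183.1] 0.82
d12 [623.3 280.6 154.4] 0.91
d19 [634.5 240.9 187.9] 3.39
scA [668.4 277.5 165.5] 0.51
scB [569.3 322.9 164.5] 0.14
scC [620.7 172.4  86.4] 0.53
scD [520.6 217.9  87.5] 0.06
n [-0.23181196 -0.50929738  0.82878187] lean 0.5938690603619852 psi 65.52685493537516 [0.59475731 0.24765744 0.12596661]
scC scA 65.60013770319745 0.13990394841767456 [0.04765661 0.10505909 0.0791489 ]
scD scB 65.12806294434911 0.13904426927811295 [0.04871395 0.10507995 0.07693155]
scB scA -24.65614427479239 0.10901986639267985 [ 0.09907583 -0.04547794  0.00103338]
scD scC -24.416448981777705 0.10997453668355005 [ 0.10013316 -0.04545708 -0.00118397]
```

```bash
cat > con.py <<'E'
from h import *
psi=np.radians(65.4)
C=np.array([.5948,.2477,.125])
Rp=(R.from_euler('z',psi)*R.from_euler('y',-0.6)).as_matrix() # cols: upslope x, y, normal
if __name__=="__main__":
    import pickle
    t,s=pickle.load(open("im0.pkl","rb"))
    print(Rp)
    for n,p in dict(mark=(574.6,227.6,183.1),d12=(623.3,280.6,154.4),d19=(634.5,240.9,187.9)).items(): print(n,Rp.T@(np.array(p)/1000-C)*1000)
    def onp(d,u,v,h):
        e,r=ray(d,u,v);n=Rp[:,2];return Rp.T@(e+r*((C+h*n-e)@n)/(r@n)-C)*1000
    K=lambda x,y:((x+.5)/12-.5+130,(y+.5)/12-.5+160)
    S=lambda x,y:((x+.5)/10-.5+360,(y+.5)/10-.5+140)
    for p in((107,525),(88,485),(77,438),(142,228),(298,137)):
        x=onp(t,*K(*p),0.001);print("dot",x,np.arctan2(x[1],x[0]))
    for p in((475,368),(388,303)): print("S",onp(s,*S(*p),.001))
    print("mark T at63",onp(t,*K(375,462),.063),"S",onp(s,*S(175,238),.063))
    # bezel outer circle 43 at h 17 about centre
    for d,nm in((t,"t"),(s,"s")):
        im=cv2.resize(d["image"],None,fx=4,fy=4,interpolation=cv2.INTER_CUBIC)[:,:,::-1].copy()
        for r,h in((.043,.017),(.026,.017),(.024,.021)):
            a=np.linspace(0,2*np.pi,60);P=C+ (Rp@np.c_[r*np.cos(a),r*np.sin(a),0*a+h].T).T
            cv2.polylines(im,[((proj(d,P)+.5)*4-.5).round().astype(int)],True,(0,0,255),1)
        u,v=((proj(d,C+.017*Rp[:,2])[0])*4).astype(int)
        cv2.imwrite(f"pics/bz_{nm}.png",cv2.resize(im[v-150:v+150,u-150:u+150],None,fx=2,fy=2))
E
python3 con.py
```

```text
[[ 0.34357136 -0.90923611 -0.23504982]
 [ 0.75042494  0.41628079 -0.51339333]
 [ 0.56464247  0.          0.82533561]]
mark [10.7820448   9.99932548 63.01921136]
d12 [ 51.08125321 -12.21759104   0.67530691]
d19 [ 44.0529051  -38.92738292  46.07320709]
dot [30.92420934 43.04463775  1.        ] 0.9478133862462006
dot [37.88032248 37.47467796  1.        ] 0.7800151018890762
dot [43.97806126 30.05946418  1.        ] 0.5995732093310475
dot [ 50.71167198 -12.17217755   1.        ] -0.23557064164595964
dot [ 30.57649692 -41.53678468   1.        ] -0.9362309056941969
S [ 51.48960028 -12.98828879   1.        ]
S [43.98910764 30.67974906  1.        ]
mark T at63 [10.36583418 10.09241594 63.        ] S [11.15994284  9.63037358 63.        ]
```

View pics/bz_t.png

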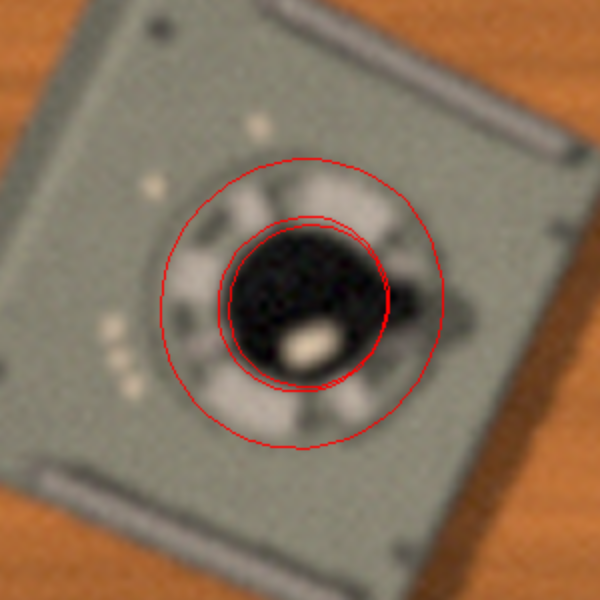

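View pics/bz_s.png

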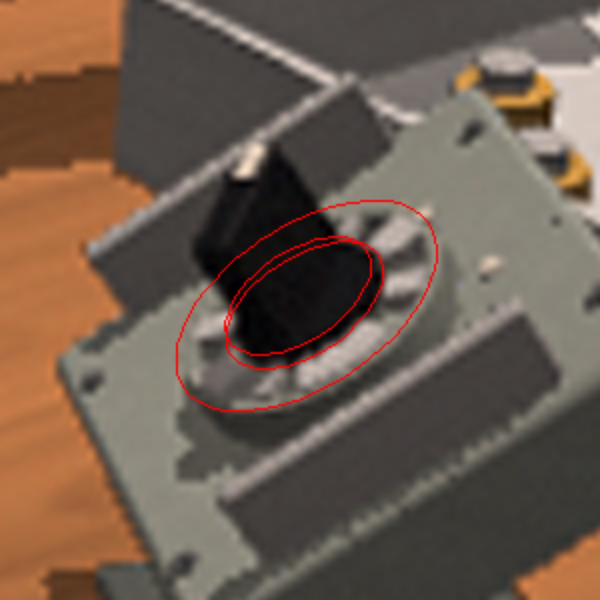

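```bash
cat > go.py <<'E'
from h import *
def cur():
    o=robot.observe(); return R.from_rotvec(o["orientation"]),o["eef_pos"],o
def down(yaw): # jaw y axis at world yaw
    x=np.array([0,0,-1.]);y=np.array([np.cos(yaw),np.sin(yaw),0]);return R.from_matrix(np.c_[x,y,np.cross(x,y)])
def row(T,p,lab=""):
    Rc,pc,o=cur()
    sh=Rc.inv().apply(np.array(p)-pc)*100; rv=(Rc.inv()*T).as_rotvec()
    print(lab,"shift",np.round(sh,2),"rot",np.round(rv,4),"deg",round(np.degrees(np.linalg.norm(rv)),1))
def st():
    Rc,pc,o=cur();print("t",o["clock"],"p",np.round(pc*1000,1),"R",np.round(Rc.as_matrix(),3).tolist(),"q",np.round(o["q"],2),"F",np.round(o["force"],1),"gap",round(o["finger_gap"],3))
E
python3 - <<'E'
from go import *
st()
for yaw in(np.pi/2-.017,-np.pi/2-.017):
    row(down(yaw),(.55,.25,.25),"wp");row(down(yaw),(.55,-.1,.25),"wp2");row(down(yaw),(.478,-.2796,.15),"sp")
E
```

```text
t 0.2 p [231.2 607.2 246.9] R [[-0.0, 0.356, 0.935], [-0.001, 0.935, -0.356], [-1.0, -0.001, 0.0]] q [-1.19  0.32 -0.07  1.45  0.02  1.37 -0.06] F [-0.8  0.1  0.3] gap 1.001
wp shift [ -0.28 -22.04  42.5 ] rot [-3.468e-01 -1.000e-04  1.200e-03] deg 19.9
wp2 shift [ -0.24 -54.75  54.95] rot [-3.468e-01 -1.000e-04  1.200e-03] deg 19.9
sp shift [  9.78 -74.08  54.61] rot [-3.468e-01 -1.000e-04  1.200e-03] deg 19.9
wp shift [ -0.28 -22.04  42.5 ] rot [2.7948e+00 1.7000e-03 1.0000e-04] deg 160.1
wp2 shift [ -0.24 -54.75  54.95] rot [2.7948e+00 1.7000e-03 1.0000e-04] deg 160.1
sp shift [  9.78 -74.08  54.61] rot [2.7948e+00 1.7000e-03 1.0000e-04] deg 160.1
```

Request:
play_rows([
  [0,0,-6,11,0.15,0,0],
  [0,0,-12,21,0.3,0,0],
  [0,-0.3,-18,32,0.45,0,0],
  [0,-0.3,-22,38,0.6,0,0],
  [0,-0.3,-26,43,0.75,0,0],
  [0,-0.3,-30,45,0.9,0,0],
  [0,-0.3,-34,47,1.05,0,0],
  [0,-0.3,-38,48.5,1.2,0,0],
  [0,-0.3,-42,50,1.35,0,0],
  [0,-0.3,-46,52,1.5,0,0],
  [0,-0.3,-50,53.5,1.65,0,0],
  [0,-0.3,-54,55,1.8,0,0],
])

```text
clock: 1.4
eef_pos: [0.5149, 0.0873, 0.2501]
orientation: [1.635, 0.863, -1.635]
force: [1.9, -0.1, 0.3]
finger_gap: 0.999
```

Run:
```python
from go import *
st()
yaw=-np.pi/2-.017
row(down(yaw),(.478,-.2796,.15),"sp"); row(down(yaw),(.478,-.2796,.08),"sp")
```

```text
t 1.4 p [514.9  87.3 250.1] R [[0.0, 0.826, -0.564], [-0.001, -0.564, -0.826], [-1.0, 0.001, 0.001]] q [-0.67  0.04  0.47  1.78 -0.02  1.33 -0.8 ] F [ 1.9 -0.1  0.3] gap 0.999
sp shift [10.04 17.64 32.38] rot [ 9.886e-01  3.000e-04 -8.000e-04] deg 56.6
sp shift [17.04 17.64 32.37] rot [ 9.886e-01  3.000e-04 -8.000e-04] deg 56.6
```

Request:
play_rows([
  [0,0,2.4,4.4,0.15,0,0],
  [0,0,4.8,8.8,0.3,0,0],
  [0,1,7.2,13.2,0.45,0,0],
  [0,2,9.6,17.6,0.6,0,0],
  [0,4,12,22,0.75,0,0],
  [0,7,14.6,27,0.9,0,0],
  [0,10,17,31,0.989,0,0],
  [0,13,17.64,32.38,0.989,0,0],
  [0,16,17.64,32.38,0.989,0,0],
  [0,17,17.64,32.38,0.989,0,0],
  [0,17,17.64,32.38,0.989,0,0],
  [0,17,17.64,32.38,0.989,0,0],
])

```text
clock: 2.6
eef_pos: [0.4794, -0.2789, 0.0817]
orientation: [-2.216, 0.018, 2.212]
force: [-0.3, 0.1, -0.6]
finger_gap: 1.0
```

Run:
```python
from go import *
st()
yaw=-np.pi/2-.017
row(down(yaw),(.478,-.2796,.027),"sp")
```

```text
t 2.6 p [ 479.4 -278.9   81.7] R [[0.002, -0.015, -1.0], [-0.001, -1.0, 0.015], [-1.0, 0.001, -0.002]] q [-0.2   0.33  0.78  1.9  -0.27  1.02 -0.88] F [-0.3  0.1 -0.6] gap 1.0
sp shift [5.47 0.07 0.15] rot [ 0.0016 -0.0019 -0.0008] deg 0.2
```

Request:
play_rows([
  [0,2,0.07,0.15,0,0,0],
  [0,4,0.07,0.15,0,0,0],
  [0,5.47,0.07,0.15,0,0,0],
  [0,5.47,0.07,0.15,0,0,0],
  [0.3,5.47,0.07,0.15,0,0,0],
  [1,5.47,0.07,0.15,0,0,0],
  [1,5.47,0.07,0.15,0,0,0],
  [1,5.47,0.07,0.15,0,0,0],
  [1,5.47,0.07,0.15,0,0,0],
])

```text
clock: 3.5
eef_pos: [0.4782, -0.2797, 0.0273]
orientation: [-2.217, 0.018, 2.211]
force: [-0.0, 1.2, 0.4]
finger_gap: 0.629
```

Run:
```python
from go import *
st()
s=get("scene");crop(s,"s_1",120,210,240,300,6)
yaw=-np.pi/2-.017
row(down(yaw),(.478,-.2796,.2),"up");row(down(yaw),(.5708,-.0557,.2),"nest")
```

```text
t 3.5 p [ 478.2 -279.7   27.3] R [[0.002, -0.016, -1.0], [-0.001, -1.0, 0.016], [-1.0, 0.001, -0.002]] q [-0.15  0.41  0.74  1.94 -0.35  0.92 -0.82] F [-0.   1.2  0.4] gap 0.629
up shift [-17.27   0.    -0.02] rot [ 0.0016 -0.0024 -0.0008] deg 0.2
nest shift [-17.27 -22.53  -8.96] rot [ 0.0016 -0.0024 -0.0008] deg 0.2
```

View pics/s_1.png

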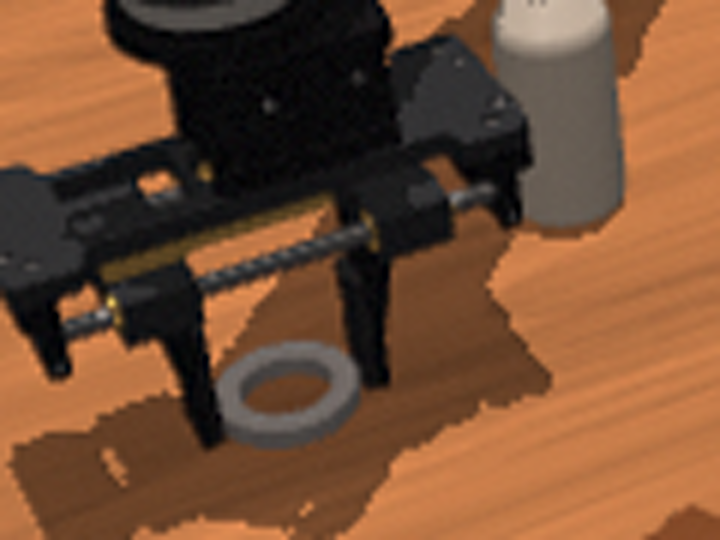

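Request:
play_rows([
  [1,-3,0,0,0,0,0],
  [1,-7,0,0,0,0,0],
  [1,-11,0,0,0,0,0],
  [1,-13,-4,-1.6,0,0,0],
  [1,-13,-8,-3.2,0,0,0],
  [1,-13,-12,-4.8,0,0,0],
  [1,-13,-16,-6.4,0,0,0],
  [1,-13,-20,-8,0,0,0],
  [1,-13,-22.5,-9,0,0,0],
  [1,-13,-22.5,-9,0,0,0],
  [1,-13,-22.5,-9,0,0,0],
  [1,-13,-22.5,-9,0,0,0],
])

```text
clock: 4.75
eef_pos: [0.5707, -0.0577, 0.1572]
orientation: [-2.215, 0.021, 2.211]
force: [-0.5, -0.3, -1.3]
finger_gap: 0.608
```

Run:
```python
from go import *
st()
s=get("scene");t=get("top");crop(s,"s_2",200,140,340,280,5);crop(t,"t_2",240,150,330,250,6)
yaw=-np.pi/2-.017
row(down(yaw),(.5708,-.0557,.2),"nest")
row(down(yaw),(.5708,-.0557,.063),"nest")
```

```text
t 4.75 p [570.7 -57.7 157.2] R [[0.002, -0.018, -1.0], [-0.002, -1.0, 0.018], [-1.0, 0.002, -0.002]] q [-0.55  0.26  0.7   1.78 -0.18  1.16 -1.39] F [-0.5 -0.3 -1.3] gap 0.608
nest shift [-4.26 -0.2  -0.01] rot [-0.0011 -0.0022 -0.0011] deg 0.2
nest shift [ 9.44 -0.21  0.02] rot [-0.0011 -0.0022 -0.0011] deg 0.2
```

View pics/s_2.png

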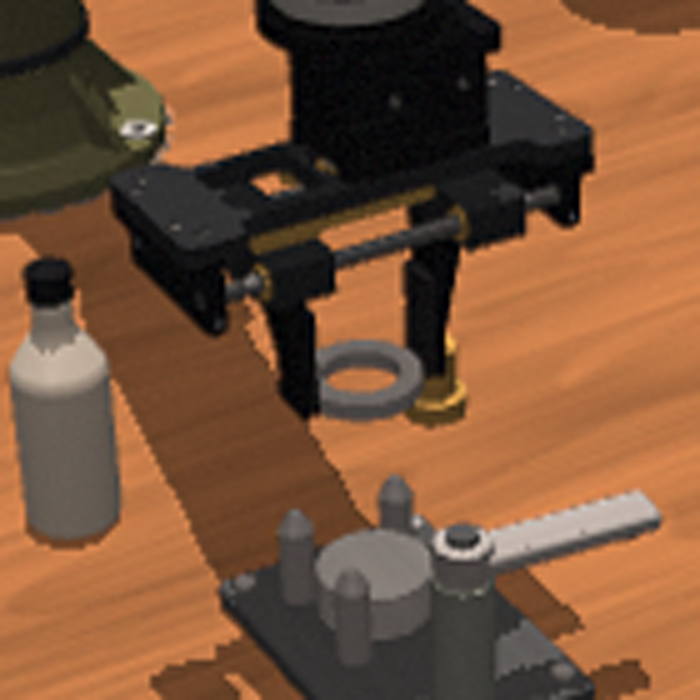

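View pics/t_2.png

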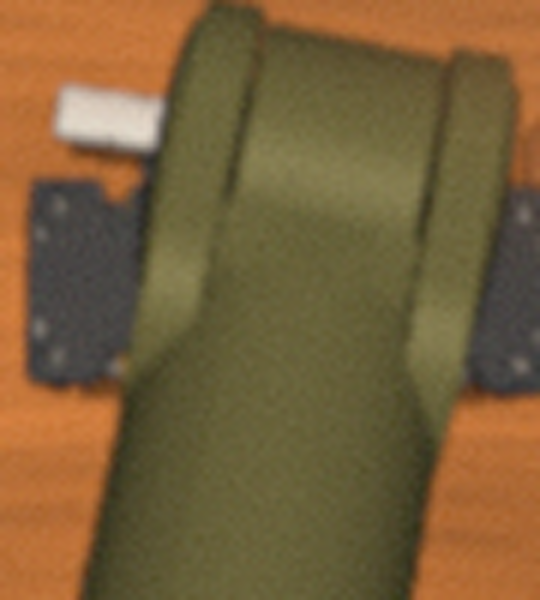

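Request:
play_rows([
  [1,2,-0.2,0,0,-0.002,-0.001],
  [1,4,-0.2,0,0,-0.002,-0.001],
  [1,5.5,-0.2,0,0,-0.002,-0.001],
  [1,6,-0.2,0,0,-0.002,-0.001],
  [1,6,-0.2,0,0,-0.002,-0.001],
])

```text
clock: 5.35
eef_pos: [0.5704, -0.0563, 0.0968]
orientation: [-2.211, 0.022, 2.213]
force: [-0.6, 0.6, -1.0]
finger_gap: 0.603
```

Run:
```python
from go import *
st()
s=get("scene");crop(s,"s_3",230,200,330,290,8)
yaw=-np.pi/2-.017
row(down(yaw),(.5708,-.0557,.064),"nest")
```

```text
t 5.35 p [570.4 -56.3  96.8] R [[-0.001, -0.019, -1.0], [-0.0, -1.0, 0.019], [-1.0, 0.0, 0.001]] q [-0.52  0.33  0.68  1.84 -0.24  1.05 -1.35] F [-0.6  0.6 -1. ] gap 0.603
nest shift [ 3.36 -0.06  0.03] rot [-0.0018 -0.0003 -0.0003] deg 0.1
```

View pics/s_3.png

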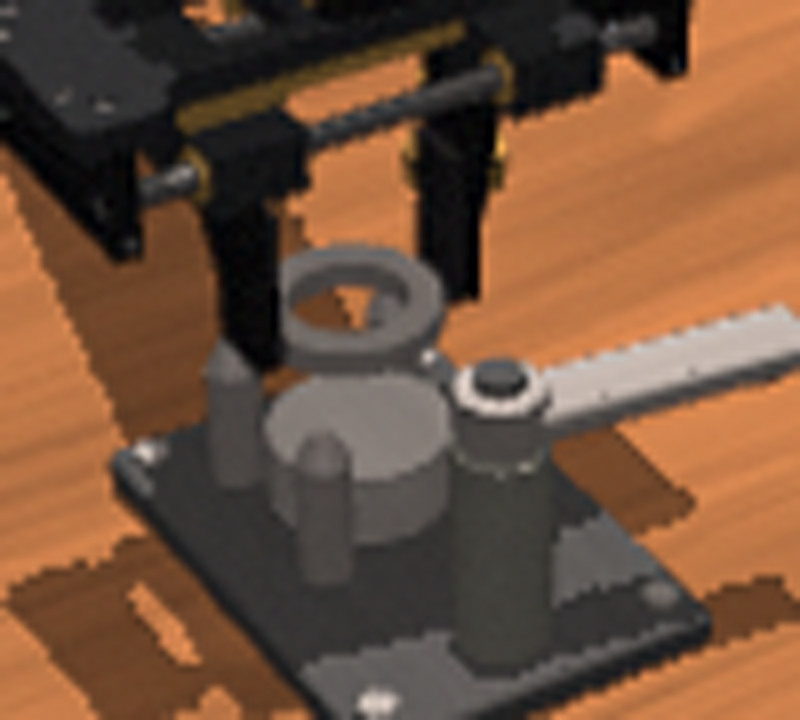

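Run:
```python
from go import *
s=get("scene")
a=np.linspace(0,2*np.pi,200)
for r,z,c in((.027,.0795,(.5704,-.0563)),(.017,.0795,(.5704,-.0563)),(.027,.036,(.571,-.0558))):
    q=proj(s,np.c_[c[0]+r*np.cos(a),c[1]+r*np.sin(a),0*a+z]);q=(q+.5-[230,200])*8
    print(q.min(0),q.max(0))
```

```text
[254.63472608 240.87494931] [449.2889626  351.65027945]
[290.69143186 260.69484087] [413.22897923 330.4234675 ]
[263.69809752 366.39743167] [454.35682633 480.13671771]
```

Request:
play_rows([
  [1,1,-0.06,0.03,0,0,0],
  [1,1.8,-0.06,0.03,0,0,0],
  [1,2.5,-0.06,0.03,0,0,0],
  [1,3,-0.06,0.03,0,0,0],
  [1,3.3,-0.06,0.03,0,0,0],
  [1,3.35,-0.06,0.03,0,0,0],
  [1,3.35,-0.06,0.03,0,0,0],
])

```text
clock: 6.15
eef_pos: [0.5713, -0.0557, 0.0646]
orientation: [-2.214, 0.021, 2.211]
force: [0.1, 0.2, -0.9]
finger_gap: 0.606
```

Run:
```python
from go import *
st()
s=get("scene");crop(s,"s_4",230,200,330,290,8)
```

```text
t 6.15 p [571.3 -55.7  64.6] R [[0.001, -0.019, -1.0], [-0.0, -1.0, 0.019], [-1.0, 0.0, -0.001]] q [-0.51  0.37  0.66  1.86 -0.27  0.99 -1.32] F [ 0.1  0.2 -0.9] gap 0.606
```

View pics/s_4.png

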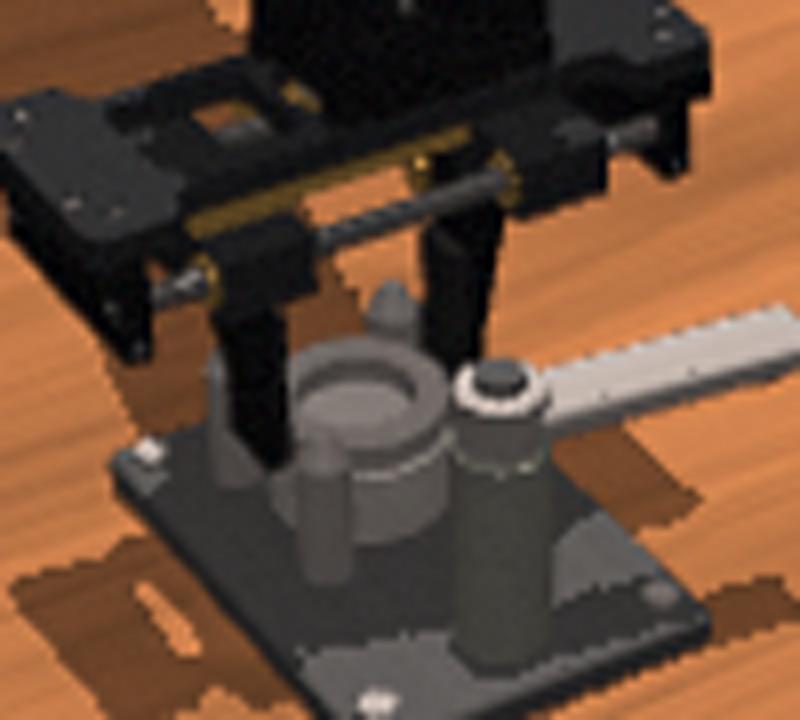

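Request:
play_rows([
  [1,0.12,0,0,0,0,0],
  [1,0.12,0,0,0,0,0],
  [0.2,0.12,0,0,0,0,0],
  [0.15,0.12,0,0,0,0,0],
  [0.15,0.12,0,0,0,0,0],
  [0.15,0.12,0,0,0,0,0],
  [0.15,-2,0,0,0,0,0],
  [0.15,-5,0,0,0,0,0],
  [0.1,-9,0,0,0,0,0],
  [0.1,-12,0,0,0,0,0],
  [0,-12,0,0,0,0,0],
])

```text
clock: 7.3
eef_pos: [0.5742, -0.0562, 0.1896]
orientation: [-2.223, 0.02, 2.2]
force: [-0.1, -0.3, 0.6]
finger_gap: 0.934
```

Run:
```python
from go import *
st()
s=get("scene");crop(s,"s_5",230,200,330,290,8)
hub=np.radians(-23.6)
for y in (hub,hub-np.pi/2):
    row(down(y),(.614,-.2938,.16),"cap %.2f"%y)
```

```text
t 7.3 p [574.2 -56.2 189.6] R [[0.011, -0.019, -1.0], [0.001, -1.0, 0.019], [-1.0, -0.001, -0.011]] q [-0.56  0.23  0.71  1.75 -0.16  1.22 -1.4 ] F [-0.1 -0.3  0.6] gap 0.934
cap -0.41 shift [ 2.73 23.72 -4.55] rot [-1.1776 -0.0062 -0.0033] deg 67.5
cap -1.98 shift [ 2.73 23.72 -4.55] rot [ 0.3932 -0.0064  0.002 ] deg 22.5
```

View pics/s_5.png

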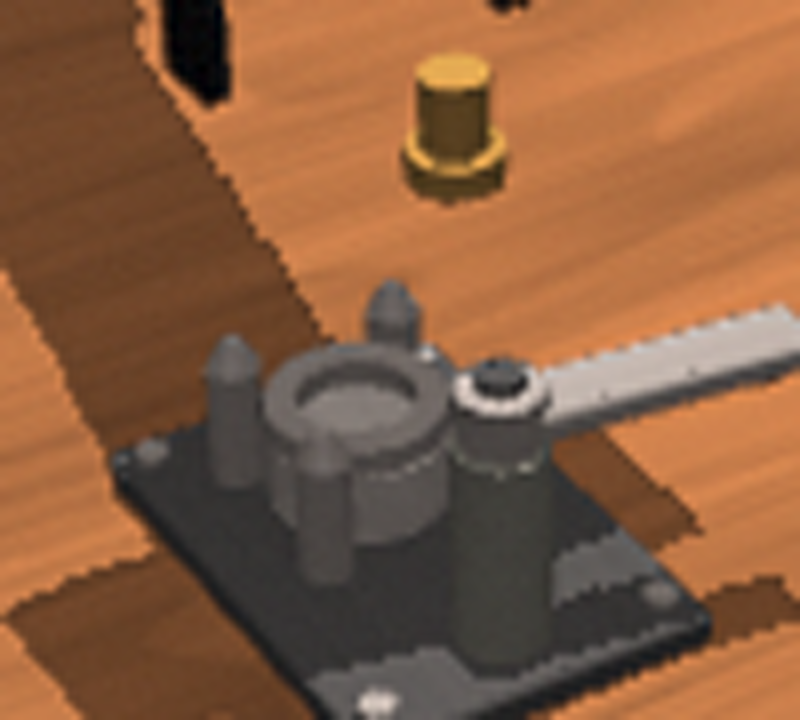

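Request:
play_rows([
  [0.4,0,4,-0.8,0.08,0,0],
  [0.4,0,8,-1.6,0.15,0,0],
  [0.4,0,12,-2.4,0.23,0,0],
  [0.4,0,16,-3.2,0.31,0,0],
  [0.4,1,20,-4,0.393,-0.006,0.002],
  [0.4,3,23.7,-4.55,0.393,-0.006,0.002],
  [0.4,6,23.72,-4.55,0.393,-0.006,0.002],
  [0.4,9,23.72,-4.55,0.393,-0.006,0.002],
  [0.4,10.5,23.72,-4.55,0.393,-0.006,0.002],
  [0.4,10.5,23.72,-4.55,0.393,-0.006,0.002],
  [0.4,10.5,23.72,-4.55,0.393,-0.006,0.002],
])

```text
clock: 8.45
eef_pos: [0.6147, -0.2936, 0.0825]
orientation: [-1.995, 0.416, 1.995]
force: [0.1, -0.8, -0.2]
finger_gap: 0.596
```

Run:
```python
from go import *
st()
s=get("scene");crop(s,"s_6",130,250,250,340,6)
hub=np.radians(-23.6)
row(down(hub-np.pi/2),(.614,-.2938,.0375),"cap")
```

```text
t 8.45 p [ 614.7 -293.6   82.5] R [[0.0, -0.4, -0.917], [-0.0, -0.917, 0.4], [-1.0, 0.0, -0.0]] q [-0.14  0.61  0.76  1.57 -0.45  1.15 -1.27] F [ 0.1 -0.8 -0.2] gap 0.596
cap shift [4.61 0.04 0.14] rot [ 0.0007 -0.0023 -0.0001] deg 0.1
```

View pics/s_6.png

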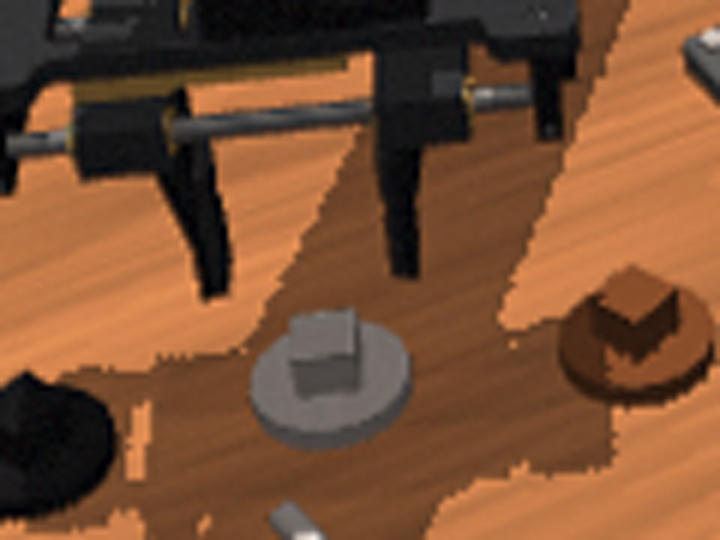

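Aligned with the hub (jaws over the hub at crop px ~325,330). Descend and grip.

Request:
play_rows([
  [0.4,2,0.04,0.14,0,0,0],
  [0.4,4,0.04,0.14,0,0,0],
  [0.4,4.6,0.04,0.14,0,0,0],
  [0.4,4.6,0.04,0.14,0,0,0],
  [1,4.6,0.04,0.14,0,0,0],
  [1,4.6,0.04,0.14,0,0,0],
  [1,4.6,0.04,0.14,0,0,0],
  [1,4.6,0.04,0.14,0,0,0],
  [1,4.6,0.04,0.14,0,0,0],
  [1,1.6,0.04,0.14,0,0,0],
])

```text
clock: 9.5
eef_pos: [0.6108, -0.2916, 0.0632]
orientation: [-1.988, 0.415, 2.002]
force: [-0.5, 0.7, -3.3]
finger_gap: 0.249
```

Run:
```python
from go import *
st()
s=get("scene");crop(s,"s_7",130,230,250,330,6)
yaw=-np.pi/2-.017
row(down(yaw),(.5708,-.0557,.16),"nest")
```

```text
t 9.5 p [ 610.8 -291.6   63.2] R [[-0.006, -0.4, -0.917], [0.003, -0.917, 0.4], [-1.0, 0.0, 0.007]] q [-0.13  0.62  0.75  1.59 -0.46  1.12 -1.26] F [-0.5  0.7 -3.3] gap 0.249
nest shift [ -8.96 -20.11  13.51] rot [-0.3943 -0.0039 -0.0006] deg 22.6
```

View pics/s_7.png

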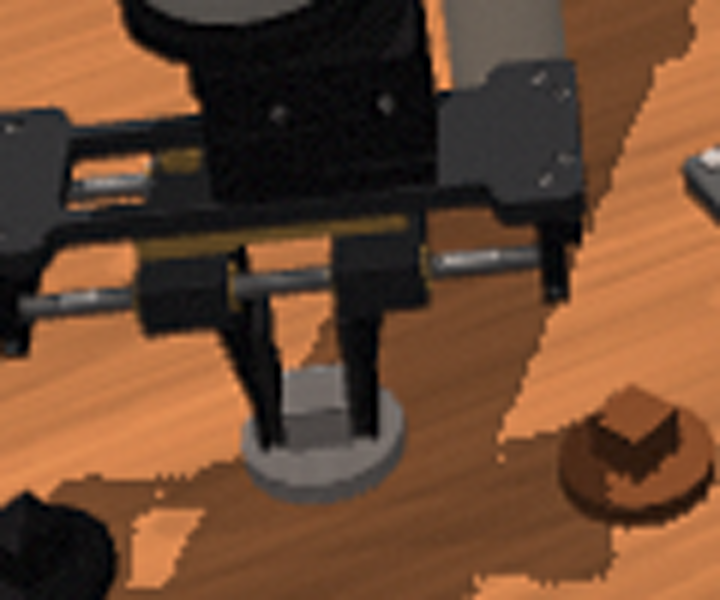

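Request:
play_rows([
  [1,-4,0,0,0,0,0],
  [1,-7,-3,2,-0.06,0,0],
  [1,-9,-6,4,-0.12,0,0],
  [1,-9,-9,6,-0.18,0,0],
  [1,-9,-12,8,-0.24,0,0],
  [1,-9,-15,10,-0.3,0,0],
  [1,-9,-18,12,-0.36,0,0],
  [1,-9,-20.11,13.51,-0.394,-0.004,0],
  [1,-9,-20.11,13.51,-0.394,-0.004,0],
  [1,-9,-20.11,13.51,-0.394,-0.004,0],
  [1,-9,-20.11,13.51,-0.394,-0.004,0],
  [1,-9,-20.11,13.51,-0.394,-0.004,0],
])

```text
clock: 10.75
eef_pos: [0.5708, -0.0575, 0.1603]
orientation: [-2.212, 0.024, 2.212]
force: [0.8, -1.0, -3.3]
finger_gap: 0.251
```

Run:
```python
from go import *
st()
s=get("scene");crop(s,"s_8",220,150,330,280,5)
yaw=-np.pi/2-.017
row(down(yaw),(.5708,-.0557,.105),"nest");row(down(yaw),(.5708,-.0557,.0835),"seat")
a=np.linspace(0,2*np.pi,200);p=cur()[1]
q=proj(s,np.c_[p[0]+.027*np.cos(a),p[1]+.027*np.sin(a),0*a+p[2]-.0275]);q=(q+.5-[220,150])*5
print(q.min(0),q.max(0))
```

```text
t 10.75 p [570.8 -57.5 160.3] R [[-0.0, -0.02, -1.0], [-0.001, -1.0, 0.02], [-1.0, 0.001, 0.0]] q [-0.57  0.26  0.72  1.78 -0.18  1.17 -1.38] F [ 0.8 -1.  -3.3] gap 0.251
nest shift [ 5.53 -0.17 -0.  ] rot [-0.0029  0.0002 -0.0013] deg 0.2
seat shift [ 7.68 -0.18 -0.  ] rot [-0.0029  0.0002 -0.0013] deg 0.2
[202.23330688 301.27395685] [327.21506813 368.05110793]
```

View pics/s_8.png

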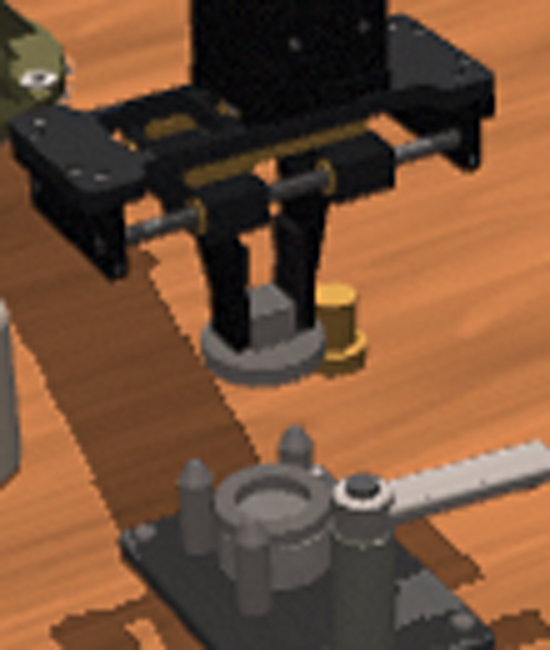

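Request:
play_rows([
  [1,2,-0.18,0,0,0,0],
  [1,4,-0.18,0,0,0,0],
  [1,5,-0.18,0,0,0,0],
  [1,5.3,-0.18,0,0,0,0],
  [1,5.3,-0.18,0,0,0,0],
])

```text
clock: 11.3
eef_pos: [0.5708, -0.056, 0.1073]
orientation: [-2.211, 0.025, 2.213]
force: [0.2, 0.4, -2.4]
finger_gap: 0.249
```

Run:
```python
from go import *
st()
yaw=-np.pi/2-.017
row(down(yaw),(.5708,-.0557,.0835),"seat")
s=get("scene");crop(s,"s_9",230,190,330,280,8)
```

```text
t 11.3 p [570.8 -56.  107.3] R [[-0.001, -0.02, -1.0], [-0.002, -1.0, 0.02], [-1.0, 0.002, 0.0]] q [-0.55  0.32  0.7   1.83 -0.23  1.07 -1.35] F [ 0.2  0.4 -2.4] gap 0.249
seat shift [ 2.38 -0.04  0.  ] rot [-0.0035  0.0005 -0.0017] deg 0.2
```

View pics/s_9.png

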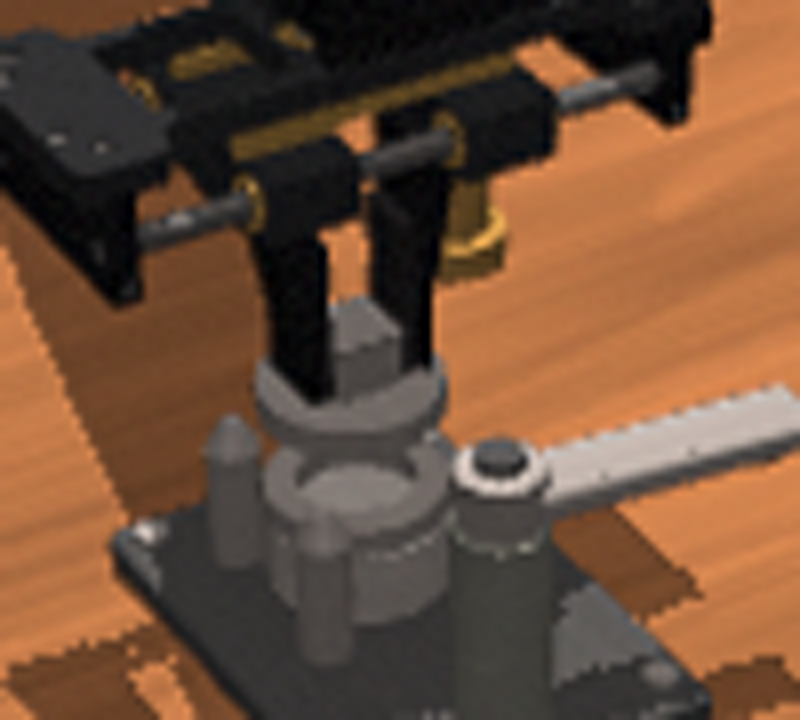

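Request:
play_rows([
  [1,0.8,-0.03,0,0,0,0],
  [1,1.4,-0.03,0,0,0,0],
  [1,1.9,-0.03,0,0,0,0],
  [1,2.2,-0.03,0,0,0,0],
  [1,2.4,-0.03,0,0,0,0],
  [1,2.45,-0.03,0,0,0,0],
  [1,2.45,-0.03,0,0,0,0],
])

```text
clock: 12.05
eef_pos: [0.5711, -0.0557, 0.0839]
orientation: [-2.212, 0.024, 2.212]
force: [-4.3, 0.4, 4.1]
finger_gap: 0.251
```

Run:
```python
from go import *
st()
s=get("scene");crop(s,"s_10",230,190,330,280,8)
```

```text
t 12.05 p [571.1 -55.7  83.9] R [[0.0, -0.02, -1.0], [-0.001, -1.0, 0.02], [-1.0, 0.001, -0.0]] q [-0.54  0.35  0.69  1.85 -0.26  1.03 -1.33] F [-4.3  0.4  4.1] gap 0.251
```

View pics/s_10.png

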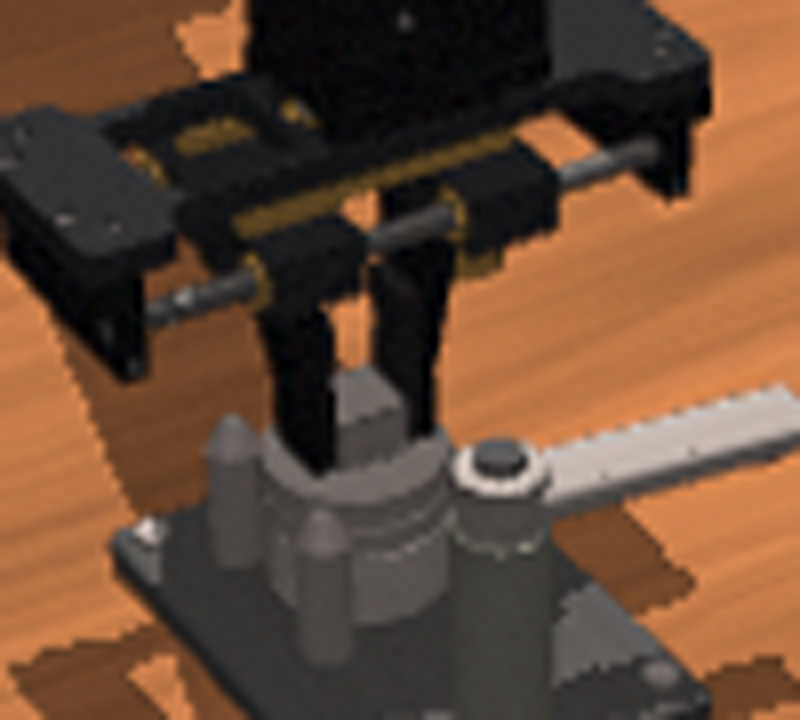

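Request:
play_rows([
  [1,0.1,0,0,0,0,0],
  [1,0.1,0,0,0,0,0],
  [0.5,0.1,0,0,0,0,0],
  [0.5,0.1,0,0,0,0,0],
  [0.5,0.1,0,0,0,0,0],
  [0.5,0.1,0,0,0,0,0],
  [0.5,-2,0,0,0,0,0],
  [0.5,-5,0,0,0,0,0],
  [0.5,-9,0,0,0,0,0],
  [0.5,-9,0,0,0,0,0],
])

```text
clock: 13.1
eef_pos: [0.5746, -0.0563, 0.1792]
orientation: [-2.222, 0.023, 2.2]
force: [0.4, -0.4, -0.3]
finger_gap: 0.497
```

Run:
```python
from go import *
from con import Rp,C
st()
s=get("scene");crop(s,"s_11",230,190,330,280,8)
n=Rp[:,2]
al=.746
b=Rp@np.array([np.cos(al),np.sin(al),0])
for sg in(1,-1):
    y=sg*np.cross(n,b);x=-n
    T=R.from_matrix(np.c_[x,y,np.cross(x,y)])
    print("jaw yaw",np.degrees(np.arctan2(y[1],y[0])),y)
    row(T,C+n*(.051+.006),"grip");row(T,C+n*(.051+.006+.09),"pre")
```

```text
t 13.1 p [574.6 -56.3 179.2] R [[0.01, -0.021, -1.0], [-0.0, -1.0, 0.021], [-1.0, 0.0, -0.01]] q [-0.58  0.24  0.73  1.76 -0.17  1.2  -1.39] F [ 0.4 -0.4 -0.3] gap 0.497
jaw yaw -167.265925908902 [-0.90093583 -0.20359774 -0.38322655]
grip shift [  0.46 -27.45  -0.26] rot [ 1.1966 -0.1373 -0.6216] deg 77.7
pre shift [ -6.98 -22.78   1.71] rot [ 1.1966 -0.1373 -0.6216] deg 77.7
jaw yaw 12.734074091098025 [0.90093583 0.20359774 0.38322655]
grip shift [  0.46 -27.45  -0.26] rot [-1.8412  0.6796 -0.1501] deg 112.8
pre shift [ -6.98 -22.78   1.71] rot [-1.8412  0.6796 -0.1501] deg 112.8
```

View pics/s_11.png

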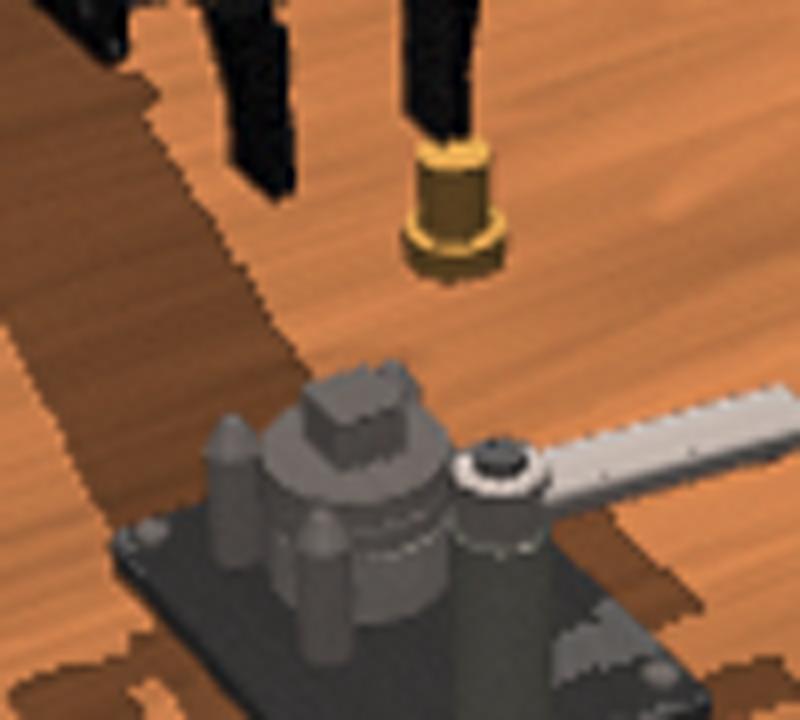

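Request:
play_rows([
  [0.4,-2,0,0,-0.13,0.048,-0.011],
  [0.4,-4,-1,0,-0.26,0.097,-0.021],
  [0.4,-6,-3,0.2,-0.395,0.146,-0.032],
  [0.4,-7,-5,0.4,-0.526,0.194,-0.043],
  [0.4,-8,-7,0.6,-0.658,0.243,-0.054],
  [0.4,-8,-9,0.8,-0.789,0.291,-0.064],
  [0.4,-8,-11,1,-0.92,0.34,-0.075],
  [0.4,-8,-13,1.2,-1.052,0.388,-0.086],
  [0.4,-8,-15,1.4,-1.184,0.437,-0.097],
  [0.4,-8,-17,1.5,-1.315,0.485,-0.107],
  [0.4,-8,-19,1.6,-1.447,0.534,-0.118],
  [0.4,-8,-21,1.7,-1.578,0.582,-0.129],
])

```text
clock: 14.35
eef_pos: [0.5592, 0.1551, 0.2552]
orientation: [1.623, 1.303, -0.714]
force: [0.8, -0.2, 0.9]
finger_gap: 0.599
```

```bash
cat > kn.py <<'E'
from go import *
from con import Rp,C
n=Rp[:,2]
def KT(al):
    b=Rp@np.array([np.cos(al),np.sin(al),0]);y=-np.cross(n,b);x=-n
    return R.from_matrix(np.c_[x,y,np.cross(x,y)])
def krow(al,h,lab=""): row(KT(al),C+n*(h+.006),lab)
E
python3 - <<'E'
from kn import *
st(); krow(.746,.051+.09,"pre")
E
```

```text
t 14.35 p [559.2 155.1 255.2] R [[0.275, 0.956, 0.098], [0.432, -0.032, -0.901], [-0.859, 0.291, -0.422]] q [-0.78 -0.09  0.69  1.97 -0.45  0.95  0.15] F [ 0.8 -0.2  0.9] gap 0.599
pre shift [ 1.53 -0.21 -1.16] rot [-0.2588  0.0955 -0.0194] deg 15.8
```

Request:
play_rows([
  [0.4,0.7,-0.1,-0.5,-0.13,0.048,-0.01],
  [0.4,1.5,-0.2,-1.16,-0.259,0.0955,-0.019],
  [0.4,1.5,-0.2,-1.16,-0.259,0.0955,-0.019],
  [0.4,1.5,-0.2,-1.16,-0.259,0.0955,-0.019],
])

```text
clock: 14.75
eef_pos: [0.5599, 0.1717, 0.2454]
orientation: [1.452, 1.418, -0.467]
force: [-0.1, 0.1, 0.3]
finger_gap: 0.599
```

Run:
```python
from kn import *
st(); krow(.746,.051+.04,"pre2");krow(.746,.051,"grip")
s=get("scene");crop(s,"s_12",330,80,470,220,5)
t=get("top");crop(t,"t_12",100,130,220,250,5)
```

```text
t 14.75 p [559.9 171.7 245.4] R [[0.235, 0.903, 0.36], [0.512, 0.201, -0.836], [-0.827, 0.38, -0.415]] q [-0.8  -0.03  0.75  1.97 -0.61  0.99  0.56] F [-0.1  0.1  0.3] gap 0.599
pre2 shift [ 4.96  0.08 -0.08] rot [-0.0043  0.0019  0.0013] deg 0.3
grip shift [ 8.96  0.09 -0.08] rot [-0.0043  0.0019  0.0013] deg 0.3
```

View pics/s_12.png

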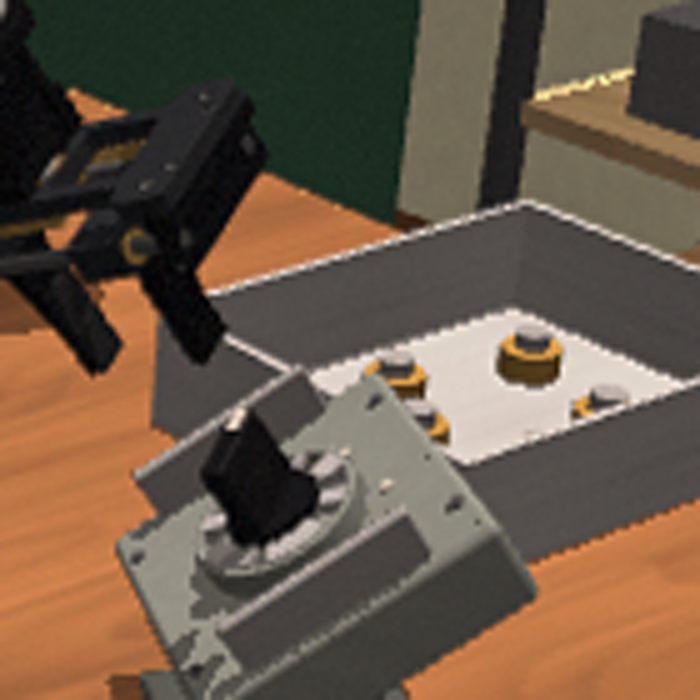

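View pics/t_12.png

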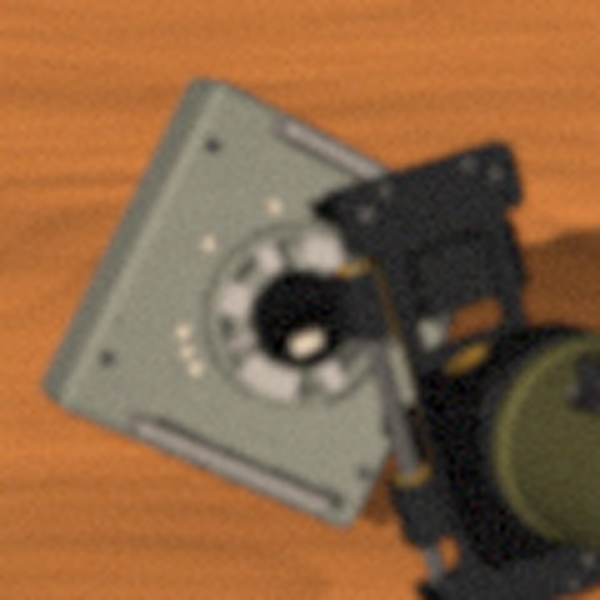

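Request:
play_rows([
  [0.4,2,0.09,-0.08,0,0,0],
  [0.4,4,0.09,-0.08,0,0,0],
  [0.4,6,0.09,-0.08,0,0,0],
  [0.4,6,0.09,-0.08,0,0,0],
])

```text
clock: 15.25
eef_pos: [0.5732, 0.205, 0.1955]
orientation: [1.449, 1.421, -0.467]
force: [-1.7, -0.1, -0.3]
finger_gap: 0.6
```

Run:
```python
from kn import *
st(); krow(.746,.051,"grip")
s=get("scene");crop(s,"s_13",330,110,450,210,6)
t=get("top");crop(t,"t_13",120,150,210,230,8)
```

```text
t 15.25 p [573.2 205.  195.5] R [[0.231, 0.903, 0.362], [0.512, 0.203, -0.835], [-0.827, 0.378, -0.415]] q [-0.81  0.08  0.74  1.99 -0.74  0.92  0.64] F [-1.7 -0.1 -0.3] gap 0.6
grip shift [2.82 0.13 0.15] rot [-0.0029  0.0009  0.0043] deg 0.3
```

View pics/s_13.png

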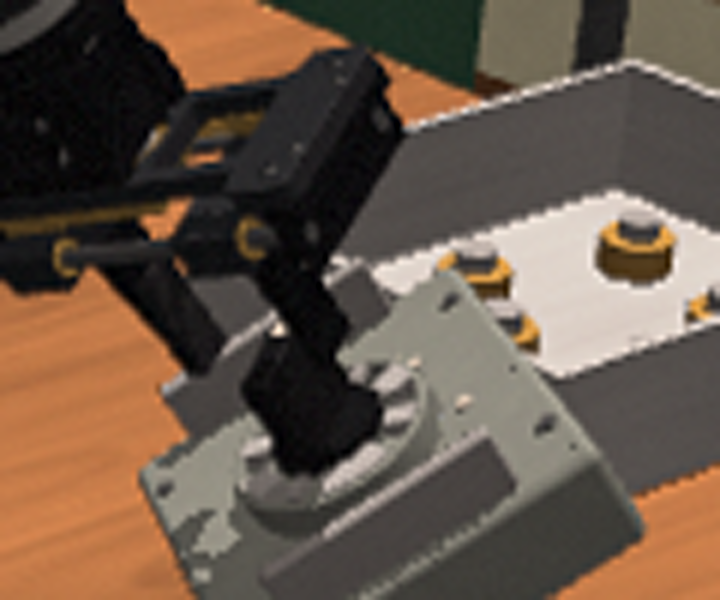

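View pics/t_13.png

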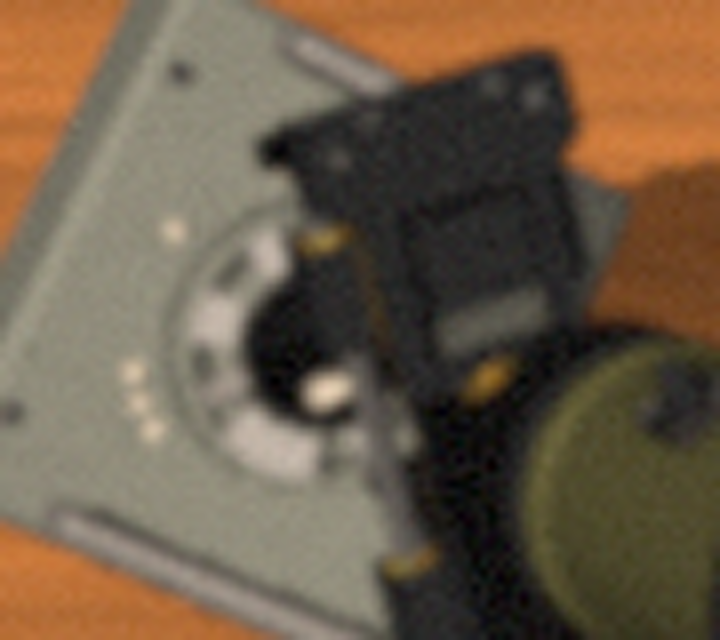

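Request:
play_rows([
  [0.4,1.5,0.13,0.15,0,0,0.004],
  [0.4,2.8,0.13,0.15,0,0,0.004],
  [0.4,2.8,0.13,0.15,0,0,0.004],
  [1,2.8,0.13,0.15,0,0,0.004],
  [1,2.8,0.13,0.15,0,0,0.004],
  [1,2.8,0.13,0.15,0,0,0.004],
  [1,2.8,0.13,0.15,0,0,0.004],
  [1,2.8,0.13,0.15,0,0,0.004],
])

```text
clock: 16.15
eef_pos: [0.5832, 0.2166, 0.1751]
orientation: [1.455, 1.414, -0.462]
force: [0.3, -0.5, -0.1]
finger_gap: 0.23
```

Run:
```python
from kn import *
st(); Rc,p,o=cur();print("F tool",Rc.inv().apply(o["force"]),"T",Rc.inv().apply(o["torque"]))
print("local mm",Rp.T@(p-C)*1000)
krow(.746,.051,"grip");krow(.746,.0415,"push")
s=get("scene");crop(s,"s_14",330,110,450,210,6)
```

```text
t 16.15 p [583.2 216.6 175.1] R [[0.24, 0.901, 0.362], [0.513, 0.199, -0.835], [-0.824, 0.386, -0.415]] q [-0.81  0.14  0.73  1.99 -0.82  0.88  0.69] F [ 0.3 -0.5 -0.1] gap 0.23
F tool [-0.12975188  0.0884698   0.58015271] T [ 0.03595    -0.54601751 -0.48671124]
local mm [ 0.96716112 -2.39151453 60.03471512]
grip shift [ 0.3  -0.24 -0.09] rot [-0.003   0.0012 -0.0047] deg 0.3
push shift [ 1.25 -0.25 -0.09] rot [-0.003   0.0012 -0.0047] deg 0.3
```

View pics/s_14.png

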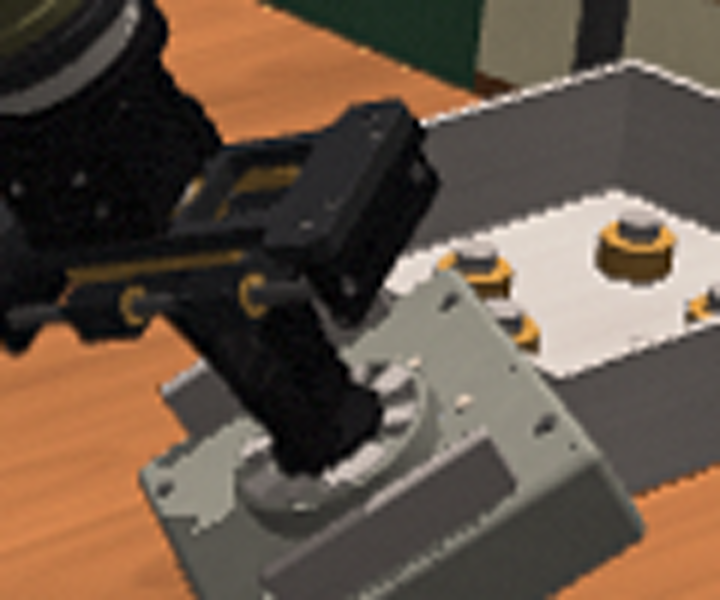

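Request:
play_rows([
  [1,0.2,-0.24,-0.09,0,0,0],
  [1,0.2,-0.24,-0.09,0,0,0],
  [1,0.2,-0.24,-0.09,0,0,0],
  [1,0.2,-0.24,-0.09,0,0,0],
])

```text
clock: 16.6
eef_pos: [0.5814, 0.217, 0.1729]
orientation: [1.455, 1.413, -0.463]
force: [1.4, -4.5, 2.7]
finger_gap: 0.161
```

Run:
```python
from kn import *
st(); Rc,p,o=cur();print("F tool",Rc.inv().apply(o["force"]),"T",Rc.inv().apply(o["torque"]))
print("local mm",Rp.T@(p-C)*1000)
krow(.746,.0415,"push")
```

```text
t 16.6 p [581.4 217.  172.9] R [[0.24, 0.901, 0.361], [0.513, 0.198, -0.835], [-0.824, 0.386, -0.414]] q [-0.81  0.13  0.73  2.   -0.82  0.88  0.69] F [ 1.4 -4.5  2.7] gap 0.161
F tool [-4.2099586   1.39060705  3.10160615] T [ 0.05903745 -1.07083364 -0.08483573]
local mm [-0.60840623 -0.56177037 58.45886886]
push shift [ 1.1  -0.01 -0.09] rot [-0.0033  0.0022 -0.0046] deg 0.3
```

Request:
play_rows([
  [1,0.3,0,-0.05,0,0,0],
  [1,0.6,0,-0.05,0,0,0],
  [1,0.9,0,-0.05,0,0,0],
  [1,1.0,0,-0.05,0,0,0],
  [1,1.0,0,-0.05,0,0,0],
  [1,1.0,0,-0.05,0,0,0],
])

```text
clock: 17.2
eef_pos: [0.5837, 0.2219, 0.1651]
orientation: [1.455, 1.413, -0.463]
force: [-2.2, -7.0, 7.4]
finger_gap: 0.159
```

Run:
```python
from kn import *
st(); Rc,p,o=cur();print("F tool",Rc.inv().apply(o["force"]),"T",Rc.inv().apply(o["torque"]))
print("local mm",Rp.T@(p-C)*1000)
krow(.746,.0415,"push")
```

```text
t 17.2 p [583.7 221.9 165.1] R [[0.24, 0.901, 0.361], [0.512, 0.198, -0.836], [-0.824, 0.386, -0.414]] q [-0.81  0.15  0.72  2.   -0.84  0.87  0.71] F [-2.2 -7.   7.4] gap 0.159
F tool [-10.25325085  -0.48175089   1.98886203] T [ 0.03613155 -0.91164377 -0.79269842]
local mm [-0.55191188 -0.65760204 48.93841209]
push shift [ 0.14 -0.01 -0.09] rot [-0.0037  0.0023 -0.0047] deg 0.4
```

Request:
play_rows([
  [1,0.05,0,-0.05,0.1,0,0],
  [1,0.05,0,-0.05,0.2,0,0],
  [1,0.05,0,-0.05,0.3,0,0],
  [1,0.05,0,-0.05,0.4,0,0],
  [1,0.05,0,-0.05,0.5,0,0],
  [1,0.05,0,-0.05,0.6,0,0],
])

```text
clock: 17.8
eef_pos: [0.5823, 0.2222, 0.1642]
orientation: [1.923, 1.333, -0.95]
force: [-6.3, -6.4, 7.0]
finger_gap: 0.156
```

```bash
cat >> kn.py <<'E'
def ks():
    st(); Rc,p,o=cur();print("F tool",Rc.inv().apply(o["force"]),"T",Rc.inv().apply(o["torque"]))
    print("local mm",Rp.T@(p-C)*1000)
    y=Rp.T@Rc.as_matrix(); bb=np.cross(y[:,1],[0,0,1.])
    b=-bb; al=np.arctan2(b[1],b[0]); 
    al=(al+np.pi) if abs(((al-(-.2))+np.pi)%(2*np.pi)-np.pi)>1.6 else al
    print("al",al,"dial est",.957-al, "tilt",np.arccos(-y[2,0]))
E
python3 - <<'E'
from kn import *
ks()
krow(-.243,.0415,"end")
s=get("scene");crop(s,"s_15",230,110,450,290,3)
E
```

```text
t 17.8 p [582.3 222.2 164.2] R [[0.237, 0.947, -0.215], [0.513, -0.31, -0.801], [-0.825, 0.08, -0.559]] q [-0.86  0.16  0.77  2.   -0.85  0.88  0.11] F [-6.3 -6.4  7. ] gap 0.156
F tool [-10.58253048  -3.36843195   2.56624734] T [-0.12030343 -1.4117671  -0.73921983]
local mm [-1.25371209  0.73776947 48.36648005]
al 0.13827951414086342 dial est 0.8187204858591366 tilt 0.0021841403057550417
end shift [ 0.09  0.09 -0.11] rot [ 3.813e-01 -3.000e-04 -2.200e-03] deg 21.8
```

View pics/s_15.png

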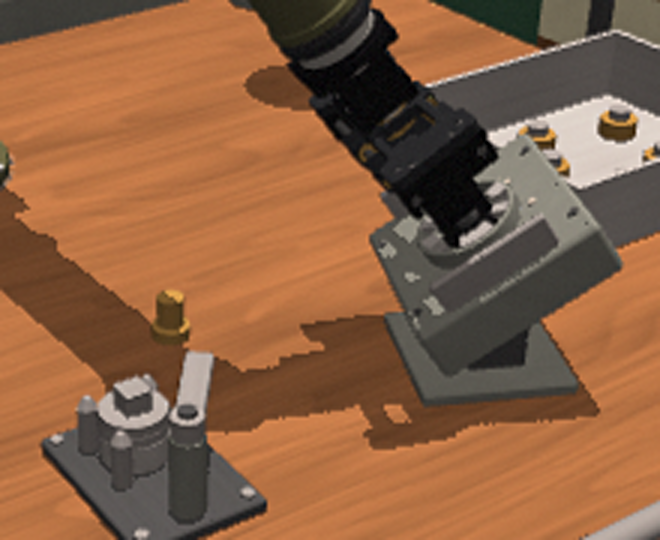

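Request:
play_rows([
  [1,0.05,0.03,-0.05,0.1,0,0],
  [1,0.05,0.05,-0.05,0.2,0,0],
  [1,0.05,0.05,-0.05,0.3,0,0],
  [1,0.05,0.05,-0.05,0.38,0,0],
  [1,0.05,0.05,-0.05,0.38,0,0],
])

```text
clock: 18.35
eef_pos: [0.5815, 0.2229, 0.1638]
orientation: [2.201, 1.219, -1.285]
force: [-6.3, -6.7, 8.9]
finger_gap: 0.153
```

Run:
```python
from kn import *
ks()
s=get("scene");crop(s,"s_16",230,210,330,290,8)
t=get("top");crop(t,"t_16",245,150,325,240,7)
```

```text
t 18.35 p [581.5 222.9 163.8] R [[0.234, 0.797, -0.557], [0.514, -0.587, -0.625], [-0.825, -0.14, -0.547]] q [-0.89  0.17  0.81  2.   -0.86  0.89 -0.27] F [-6.3 -6.7  8.9] gap 0.153
F tool [-12.23891401  -2.3364506    2.78848591] T [ 0.0653475  -1.45717596 -0.4016088 ]
local mm [-1.21354555  1.74893866 47.86752859]
al -0.2481731633052316 dial est 1.2051731633052316 tilt 0.0016250831161004737
```

View pics/s_16.png

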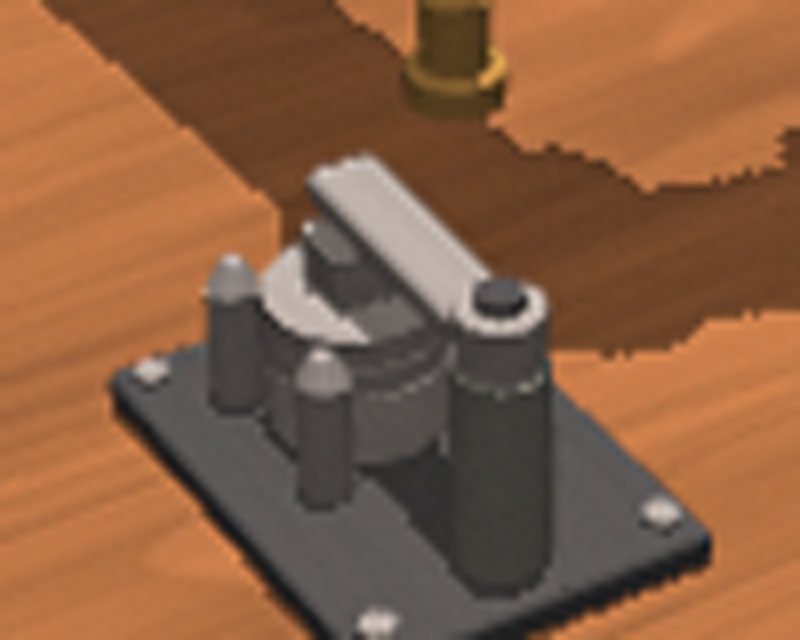

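View pics/t_16.png

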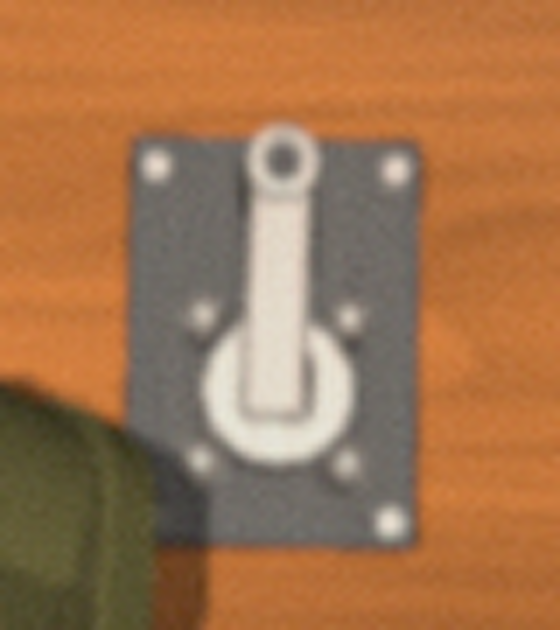

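Request:
play_rows([
  [1,-0.3,0.05,-0.05,0,0,0],
  [1,-0.6,0.05,-0.05,0,0,0],
  [1,-0.9,0,-0.05,0,0,0],
  [1,-1.05,0,-0.05,0,0,0],
  [1,-1.05,0,-0.05,0,0,0],
  [1,-1.05,0,-0.05,0,0,0],
])

```text
clock: 19.05
eef_pos: [0.5791, 0.2178, 0.1722]
orientation: [2.199, 1.219, -1.284]
force: [-0.8, -4.0, 2.7]
finger_gap: 0.16
```

Run:
```python
from kn import *
ks()
```

```text
t 19.05 p [579.1 217.8 172.2] R [[0.233, 0.798, -0.555], [0.514, -0.586, -0.627], [-0.826, -0.139, -0.546]] q [-0.89  0.14  0.82  2.   -0.83  0.9  -0.28] F [-0.8 -4.   2.7] gap 0.16
F tool [-4.45555876  1.33623157  1.52809927] T [ 0.08805722 -1.31788078  0.54579364]
local mm [-1.18515518  1.8478243  58.05482671]
al -0.24664694038240795 dial est 1.203646940382408 tilt 0.0022322152372434272
```

Request:
play_rows([
  [1,-0.05,0,0,0,0,0],
  [0.4,-0.05,0,0,0,0,0],
  [0.4,-0.05,0,0,0,0,0],
  [0.4,-0.05,0,0,0,0,0],
  [0.4,-0.05,0,0,0,0,0],
  [0.4,-2,0,0,0,0,0],
  [0.4,-5,0,0,0,0,0],
  [0.4,-8,0,0,0,0,0],
  [0.4,-12,0,0,0,0,0],
  [0.4,-16,0,0,0,0,0],
  [0.4,-16,0,0,0,0,0],
])

```text
clock: 20.15
eef_pos: [0.5443, 0.1324, 0.3104]
orientation: [2.21, 1.216, -1.273]
force: [0.8, 0.1, 1.4]
finger_gap: 0.601
```

Run:
```python
from kn import *
ks()
s=get("scene");crop(s,"s_17",230,110,450,290,3);crop(s,"s_17k",360,140,440,220,10)
t=get("top");crop(t,"t_17",120,150,320,250,4)
```

```text
t 20.15 p [544.3 132.4 310.4] R [[0.243, 0.797, -0.554], [0.516, -0.589, -0.622], [-0.821, -0.135, -0.554]] q [-0.88 -0.17  0.84  1.91 -0.47  1.09 -0.54] F [0.8 0.1 1.4] gap 0.601
F tool [-0.84053095  0.37357558 -1.28364496] T [ 0.0353571  -0.70687159  0.19955399]
local mm [  0.79229726  -2.1187421  224.11725095]
al -0.2472768502870356 dial est 1.2042768502870356 tilt 0.009051244135863354
```

View pics/s_17k.png

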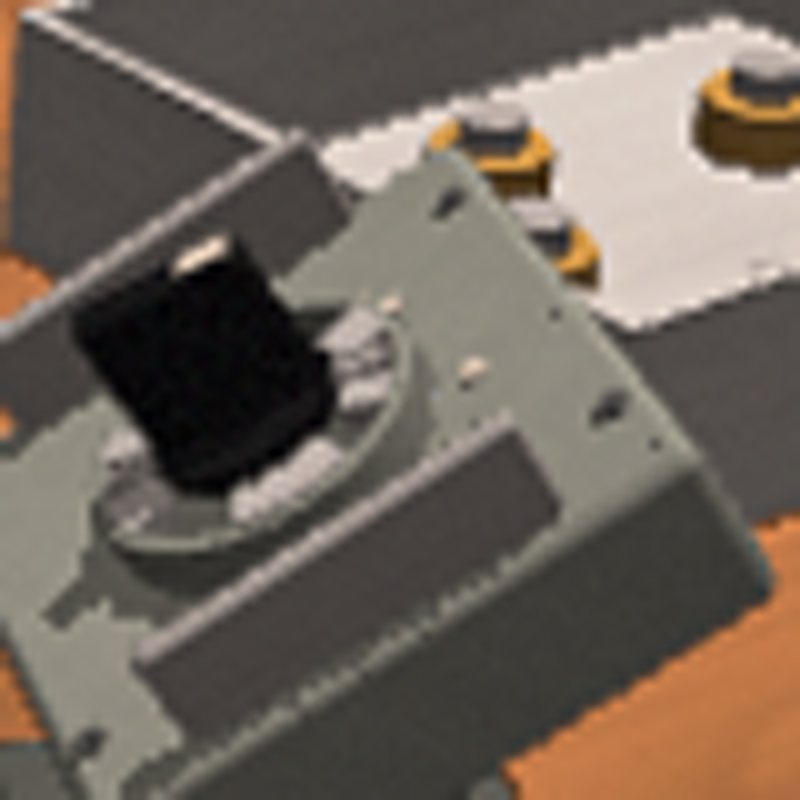

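View pics/t_17.png

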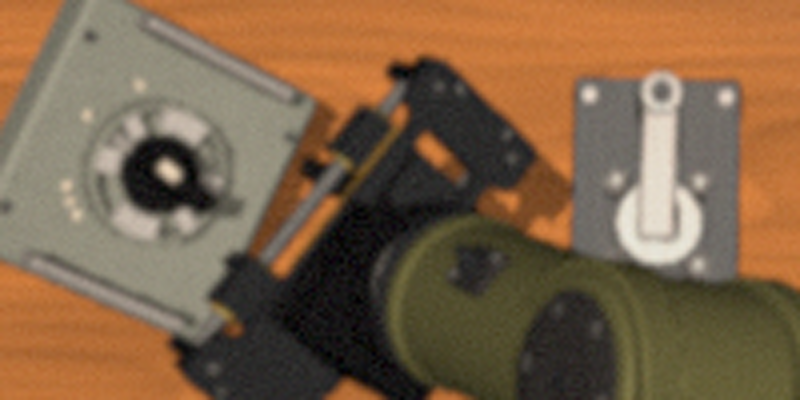

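View pics/s_17.png

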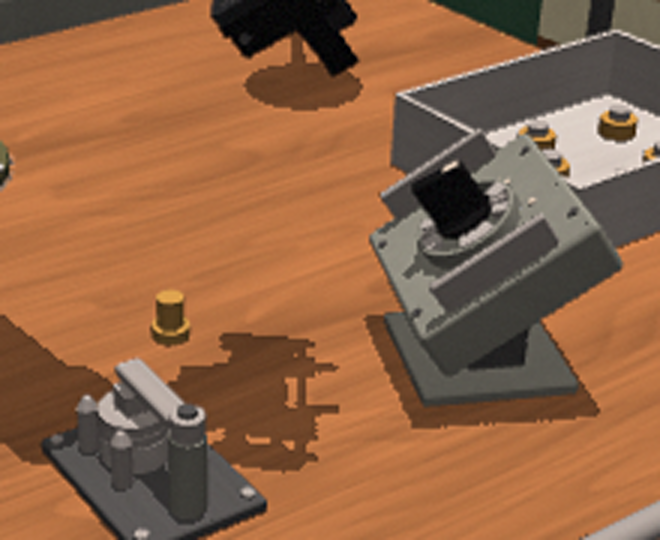

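Run:
```python
from kn import *
t=get("top");s=get("scene")
def mk(d,box):
    bs=blobs(d,box,lambda h:(h[...,2]>150)&(h[...,1]<110),8);return bs
from seg import blobs
T=mk(t,(150,182,174,204));S=mk(s,(372,157,386,170))
print(np.round(T,2),np.round(S,2))
for a in T:
  for b in S:
    X,e=tri(t,a[1:3],s,b[1:3]);l=Rp.T@(X-C)*1000;print(l,e*1000,"dial",.957-np.arctan2(l[1],l[0]))
```

```text
[[ 10.9  151.73 202.72   3.9    7.61 124.57]
 [ 18.5  161.87 192.36   4.08   6.1  131.11]
 [  6.12 147.17 187.07   5.01   9.79  66.2 ]
 [ 26.24 162.76 173.    16.09  27.33 151.5 ]
 [  9.62 153.54 181.73   4.53   5.49  23.39]] [[  7.12 379.67 164.89   2.05   5.44  61.44]
 [ 11.48 376.97 160.88   1.54  19.67  56.75]]
[15.61284084 28.79937063 42.7715876 ] 3.573471294220664 dial -0.11701976110101209
[17.75546363 29.09364971 55.1426438 ] 8.1009290910755 dial -0.06584748630469595
[14.11407932 -2.58802852 63.05731603] 0.26751207665285204 dial 1.1383504360536054
[16.20138696 -1.96680094 74.81912412] 4.160943799778651 dial 1.0778059375098012
[29.45795953  3.67278108 52.06207622] 32.875339869558545 dial 0.8329613419733695
[31.44463487  4.13734455 64.22132411] 36.99744936040716 dial 0.8261759615145966
[ 25.73163039 -39.67129883  80.60886931] 24.15505136533991 dial 1.952391263690239
[ 27.65922398 -38.76666101  91.90753427] 28.185858224116156 dial 1.9080807853303074
[ 27.65059976 -13.42672403  63.45704352] 28.723423890965478 dial 1.4090494707500942
[ 29.61688646 -12.78126165  75.26734309] 32.81766695120669 dial 1.364408133448543
```

Run:
```python
from kn import *
print(robot.hand_in()); st()
```

```text
the job is handed in; nothing more can be done
None
the job is handed in; nothing more can be done
```

I placed the spacer on the core and then the cap, hub up, on the spacer. After that I pushed the knob in about 9.5 mm (about 10 N), turned it about 0.99 rad clockwise, let it spring out and backed the arm away. I handed the job in just after 20 s; it gave no verdict.

**Last checks:**
- **Stack:** in the scene view the spacer and cap looked flush, level and on the pocket axis between the pillars. I judged this by eye and from the hand's seating heights, with no separate height measurement after release.
- **Strap:** it lies over the hub, within about 1° of the nest axis in the top view.
- **Knob out:** its white mark was 63.1 mm above the panel, against 63.0 mm at the start, so it is fully out.
- **Bystanders:** the arm did not come near the oil bottle, wrench or bush. I did not measure their positions again.

**One disagreement:** the hand's turn put the dial at 1.20 rad, while triangulating the mark gave 1.14. The mark sits only about 14 mm from the axis, so a 1 mm error shifts that reading by about 0.07 rad. Both values are within the required 1.07 to 1.33.

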